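# Pack away the microscope stage inserts

## Robot

A 7-joint arm with a two-finger parallel gripper is mounted at the origin on the work surface. World frame = base frame: x ahead of the robot, y to its left, z up, the work surface at z = 0. Lengths are in mm, angles in rad, forces in N, time in s.
With the tool pointing down it reaches from about 350 to 900 mm from the base axis. Payload 19.9 kg.
Tool frame: the origin (TCP) lies at the very end of the fingers, on their centre line; the grasp point (between the pads) lies 19 mm behind it; z points along the fingers, y is the line along which they close (so a half turn about z gives the same grasp; the last joint's range is limited). The gripper opens to 85 mm and grips with 20 to 120 N. Pads are 22 mm wide; open, the fingers measure 114 mm over their backs; the gripper's body (76 mm by 85 mm) begins 54 mm behind the grasp point. The pads swing forward as they close: fully open they stand 13 mm farther back than shut.
Start: joints at [-1.254, 0.417, -0.01, 1.614, 0.005, 1.111, -0.053], TCP at [219.458, 585.183, 231.26] pointing down, gripper open.
Joint ranges: [-2.81, 2.81], [-0.39, 2.02], [-1.27, 1.25], [0.06, 2.57], [-1.19, 4.33], [0.19, 2], [-2.82, 2.82]. Speed limits (rad/s): [1.89, 1.89, 2.39, 2.39, 3.01, 3.01, 3.01].

## Interface

Orientations are given as [roll, pitch, yaw] about the fixed x, y, z axes, in that order (R = Rz(yaw) Ry(pitch) Rx(roll)).
In Python, from rig import * gives the robot as it stands.
- The arm moves only by the tool drive_tool, never from a script. Its arguments are lists of equal length, an entry for each row: "linear": the shift along the tool's x, y, z in m, a list of three; "angular": the turn, a rotation vector about the tool's x, y, z in degrees, a list of three; "fingers": the finger opening in m, from 0 to 0.0854. A call has 1 to 12 rows; each row is the pose to reach, as a shift and turn from the pose commanded when the call began, along the tool's axes at that moment; what a row does not reach only later rows make up. A row lasts 1/12 s, in which the tool goes at most 41.7 mm and 7.16 degrees, less where a joint would pass 70% of its speed; a pose out of reach is approached as far as the arm can. A call with a gripper value outside its range is refused whole. The fingers move at their own pace and stop on an object; "squeeze" is the grip in N (left out, the last holds). Time passes only in rows, so rows that repeat a pose let the fingers close. It gives the time, the measured TCP pose, the force, the opening and the grip force at its end, in the units of the state.
- get_obs(): the state, without advancing time (a new reading comes with each control period).
- snapshot(name): name is "side" or "top"; returns a dict with "image" (400x640x3 uint8, red, green, blue), "K" (3x3 intrinsics, pixels), "rvec" (rotation vector, rad) and "tvec" (3), from world to camera coordinates, as OpenCV has them. Camera axes: x right, y down, z forward; pixel columns grow to the right and rows downward; lengths in mm; the calibration is good to about 2 mm. A picture is of the moment at which its call begins. There is no depth.
- close_job(): hands the job in; it is judged then, once.
The state is a dict: "time_s": time; "qpos": joint angles; "qvel": joint speeds; "tau": joint torques, N m; "eef_pos": TCP position; "eef_rot": TCP orientation; "ft_force": force on the tool from outside, world axes, zero at the start; "moment": the same for the moment, N m; "opening": finger opening in mm; "grip_force": force on a finger pad.
Only numpy, scipy, OpenCV 4.12 (cv2) and the standard library are available. Lean on these libraries where they do the work, as an engineer would, in place of code of your own. Each camera call takes 0.05 s, during which the arm holds its last target. There are 200 camera calls.

## Task

Pack away the microscope's stage inserts: lift the white packing block out of the storage case and stand it in the steel tray, then thread every aluminium insert lying on the bench over the case's two pins so that they lie flat in a stack. Then set the lid on the case with its four legs inside the rim and press it down until the clips at both ends snap over it, and stop pressing there: it must sit flush and level. Do not knock the other things about.

Things in the scene. Friction and masses are not known exactly. Their poses are not given: they have to be found in the camera images.
- case: fixed open grey case, outside 182 (x) x 146 (y) mm, walls 6 mm thick, rim 52 mm and inside floor 6 mm above the bench. Two upright steel pins, 10 mm in diameter, stand on its x axis 50 mm either side of the centre. Origin: centre of the underside, at bench height; x along the length, z up.
- pin0 (a point): tip of the pin at the case's +x side, 46 mm above the bench; the top 8 mm of the pin is tapered
- pin1 (a point): tip of the pin at the case's -x side
- insert0: flat aluminium stage insert, 130 x 60 x 6 mm, 110 g, lying flat on the bench, with a 50 x 34 mm window in the middle and a 13 mm round hole near each end, both on the long centre line, 50 mm either side of the centre. Origin: centre of the underside; x along the length, z up. All inserts are alike and may be turned end for end. May be absent.
- insert1: flat aluminium stage insert, 130 x 60 x 6 mm, 110 g, lying flat on the bench, with a 50 x 34 mm window in the middle and a 13 mm round hole near each end, both on the long centre line, 50 mm either side of the centre. Origin: centre of the underside; x along the length, z up. All inserts are alike and may be turned end for end. May be absent.
- insert2: flat aluminium stage insert, 130 x 60 x 6 mm, 110 g, lying flat on the bench, with a 50 x 34 mm window in the middle and a 13 mm round hole near each end, both on the long centre line, 50 mm either side of the centre. Origin: centre of the underside; x along the length, z up. All inserts are alike and may be turned end for end. May be absent.
- insert3: flat aluminium stage insert, 130 x 60 x 6 mm, 110 g, lying flat on the bench, with a 50 x 34 mm window in the middle and a 13 mm round hole near each end, both on the long centre line, 50 mm either side of the centre. Origin: centre of the underside; x along the length, z up. All inserts are alike and may be turned end for end. May be absent.
- insert4: flat aluminium stage insert, 130 x 60 x 6 mm, 110 g, lying flat on the bench, with a 50 x 34 mm window in the middle and a 13 mm round hole near each end, both on the long centre line, 50 mm either side of the centre. Origin: centre of the underside; x along the length, z up. All inserts are alike and may be turned end for end. May be absent.
- block: white packing block, 62 x 48 x 62 mm, 30 g, standing at the start on the case's inside floor between the two pins, long side along the case's x axis, so its top is 68 mm above the bench. Origin: centre of the underside; its 48 mm width is along its y; z up.
- block_center (a point): the middle of the packing block, 31 mm above its underside
- tray: fixed open steel tray, 120 x 120 mm outside, walls 4 mm thick and 22 mm high, floor 4 mm thick; empty at the start. Origin: centre of the underside
- lid: loose white lid, 240 to 375 g: a plate 182 (x) x 146 (y) x 6 mm on four black round-ended legs (8 mm in diameter, 18 mm long, at x +-79, y +-61 mm), with a black handle bar on top, 70 mm along x, 20 mm wide, 28 mm high. Origin: centre of the underside at the foot of the legs (bench height while it stands on the bench), z up. May be turned end for end.
- lid_top (a point): middle of the top of the lid's handle, 52 mm above the lid's origin; the place to press. The press takes about 15 N at its peak, some 4 mm down, then gives way
- case_rim (a point): centre of the case's mouth, at rim height. The lid's legs go inside the four corners (2 mm play each way) and its plate first rests on the two clips, the lid's origin 4 mm below this point; pressed home, the plate lies on the rim and the lid's origin is 18 mm below it
- clip0 (a joint): sprung steel clip at the case's +x end: 0 m at rest, grows to about 0.004 m as the lid's edge forces it outward, and springs back to 0 over the seated lid
- clip1 (a joint): the same clip at the case's -x end
- petri: clear closed dish, 76 mm across, 16 mm high, between the robot and the case; leave it alone. Origin: centre of the underside
- beaker: glass beaker, 84 mm across, 110 mm high, leave it alone. Origin: centre of the underside
- flask: green glass flask, 90 mm across, 138 mm high, leave it alone. Origin: centre of the underside
- flask2: amber glass flask, 80 mm across, 123 mm high, leave it alone. Origin: centre of the underside
- marker: black marker pen, 126 mm long, 16 mm thick, lying; leave it alone. Origin: centre of the underside
Things that resemble listed ones, but are neither listed nor needed, are in the scene too. Leave any pink or turquoise look-alike of the case alone.

How it is judged (in metres and radians):
On the way, in this order (a step that is already met when the one before it is completed fails the run):
1. the packing block is out of the case (horizontal distance between block_center and case above 0.13 m), for 0.1 s.
2. all inserts lie flat on the two pins in the case (horizontal distance between each of insert0, insert1, insert2, insert3, insert4 and case below 0.006 m and z of insert0 in the frame of case between 0.003 and 0.0335 m and angle between each of insert0, insert1, insert2, insert3, insert4's own z axis and vertical below 0.07 rad and angle between the x axis of each of insert0, insert1, insert2, insert3, insert4 and the x axis of case, either way round below 0.1 rad and z of insert1 in the frame of case between 0.003 and 0.0335 m and z of insert2 in the frame of case between 0.003 and 0.0335 m and z of insert3 in the frame of case between 0.003 and 0.0335 m and z of insert4 in the frame of case between 0.003 and 0.0335 m), for 0.2 s.
3. the lid lies flush on the rim with both clips snapped over it (horizontal distance between lid and case below 0.006 m and z of lid in the frame of case between 0.031 and 0.037 m and angle between lid's own z axis and vertical below 0.035 rad and angle between the x axis of lid and the x axis of case, either way round below 0.1 rad and value of joint each of clip0, clip1 below 0.002 m), for 0.2 s.
At the end, for the whole second after the job is handed in: Each insert lies flat on both pins (6 mm, 0.07 rad); the lid is on the rim (origin 31 to 37 mm above the case's, centred to 6 mm, level to 0.035 rad), both clips back under 2 mm; the block's middle is within 45 mm of the tray's centre and below 55 mm; all at rest (all of step 2 and all of step 3 and horizontal distance between block_center and tray below 0.045 m and height (world z) of block_center below 0.055 m and linear speed of each of insert0, insert1, insert2, insert3, insert4, lid, block below 0.02 m/s); the robot touches nothing.
It fails at once if the lid is pressed on the case with more than 60 N (contact force between lid and case above 60 N).
It fails at once if a bystander is knocked over or shoved more than 60 mm (distance of any of petri, beaker, flask, flask2, marker from where it was at the start of the episode above 0.06 m or angle between any of petri, beaker, flask, flask2's own z axis and vertical above 0.6 rad).
Of insert0, insert1, insert2, insert3, insert4 only 3 to 5 are there at a start; the rules pass over those that are not, and their reading is None.
At some moment in a run one of insert0, insert1, insert2, insert3, insert4, lid may be knocked a few centimetres aside while the robot is not near it.
It also fails if it takes over 210 s, if anything falls off the work surface, if the arm or the gripper's body presses on something with over 40 N, if the wrist force passes 120 N, or if a joint passes its speed limit or range.

## Working session

There is one attempt and no reset: what is moved stays moved. The work goes in short steps, Python scripts to look and compute and a tool call to move; the robot and the scene stay as the last step left them, time stands still between calls to the robot, and variables do not carry over. Pictures are saved under pics/ and viewed, at most 14 in all, crops included, and the job is handed in when it is done.

Besides the shell and the picture viewer there is one more tool, called after "Emit:" by a JSON object that holds its "method" and its "body". drive_tool: Moves the arm, as the interface text tells. Its arguments: {"type":"object","properties":{"linear":{"type":"array"},"angular":{"type":"array"},"fingers":{"type":"array"},"squeeze":{"type":"number"}},"required":["linear","angular","fingers"]}

```bash
ls; mkdir -p pics
python3 - <<'E'
from rig import *
import cv2
o=get_obs();print(o)
for n in("top","side"):
    s=snapshot(n);cv2.imwrite(f"pics/{n}0.png",s["image"][:,:,::-1]);print(n,s["K"],s["rvec"],s["tvec"])
E
```

```text
pics
{'time_s': 0.0, 'qpos': array([-1.25350006,  0.41796525, -0.01034424,  1.61418084,  0.00471913,
        1.11071171, -0.05299168]), 'qvel': array([ 8.21388078e-04,  6.81293515e-04,  1.60727719e-04,  4.55578350e-05,
        2.37912153e-04, -5.11068969e-05, -3.70091853e-04]), 'tau': array([-1.00603793e-03, -8.64458299e+01,  6.78490587e-01, -4.34907997e+01,
        1.91104144e-02,  7.14219655e-03,  9.83343352e-05]), 'eef_pos': array([219.3346587 , 584.87008299, 230.66273864]), 'eef_rot': array([-3.14035493e+00,  9.28080148e-05,  2.78285924e+00]), 'ft_force': array([-0.43131412,  0.05948041, -0.94498139]), 'moment': array([ 0.02737499,  0.01742019, -0.01346586]), 'grip_force': 0.0, 'opening': 85.36609720559623}
top [[494.00637035   0.         316.90721983]
 [  0.         494.00637035 199.74171087]
 [  0.           0.           1.        ]] [ 2.15986476 -2.16771212  0.10400507] [  14.47605207  525.23438415 1385.24303969]
side [[435.8213133    0.         317.97347166]
 [  0.         435.8213133  194.0302096 ]
 [  0.           0.           1.        ]] [ 1.9830465  -0.8456331   0.47760529] [-346.91502144  248.94259587  922.04398931]
```

View pics/top0.png

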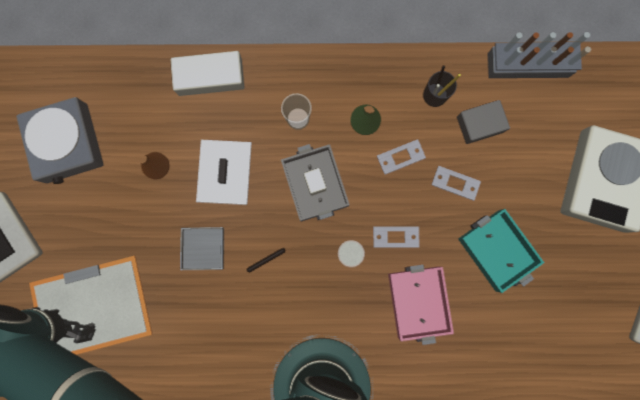

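View pics/side0.png

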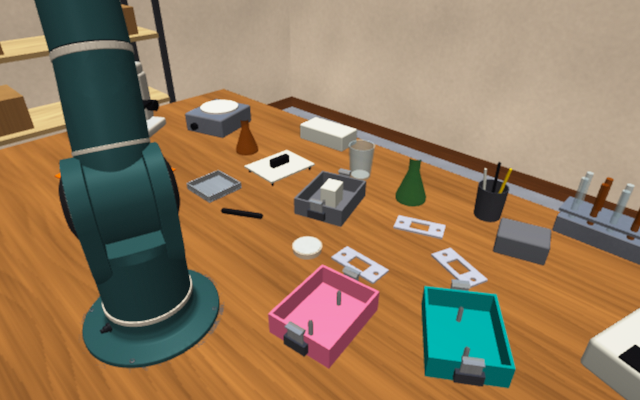

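Case candidates: grey at (315,183), which I choose; pink at (421,303) and turquoise at (501,250) are look-alikes. Inserts are at (401,156), (456,182) and (396,237). The lid is the plate with the black bar at (224,172), not the white box at (206,72) or the clipboard at (92,305). The tray is at (202,248) and the block at (315,181).

```bash
cat > h.py <<'E'
from rig import *
import cv2, numpy as np
def ray(s,px,z):
    """pixels -> world xy on the plane of height z"""
    R=cv2.Rodrigues(np.array(s["rvec"],float))[0];t=np.array(s["tvec"],float).ravel()
    px=np.atleast_2d(px).astype(float);d=np.c_[px,np.ones(len(px))]@np.linalg.inv(s["K"]).T@R
    c=-R.T@t;z=np.broadcast_to(z,(len(px),))
    return (c+d*((z-c[2])/d[:,2])[:,None])[:,:2]
def pix(s,P):
    return cv2.projectPoints(np.atleast_2d(P).astype(float),np.array(s["rvec"],float),np.array(s["tvec"],float),np.array(s["K"],float),None)[0][:,0]
def crop(s,x0,y0,x1,y1,f,name,pts=()):
    im=cv2.resize(s["image"][y0:y1,x0:x1,::-1],None,fx=f,fy=f,interpolation=cv2.INTER_CUBIC)
    for p in pts: cv2.circle(im,(int((p[0]-x0+.5)*f),int((p[1]-y0+.5)*f)),2,(0,0,255),-1)
    cv2.imwrite(name,im)
def blobs(s,mask,z,amin=150):
    """outer outlines in a mask as world rectangles: centre, size, long-axis yaw deg, pixel"""
    out=[]
    for c in cv2.findContours(mask.astype(np.uint8),cv2.RETR_EXTERNAL,cv2.CHAIN_APPROX_NONE)[0]:
        if cv2.contourArea(c)<amin: continue
        p=c[:,0].astype(float);w=ray(s,p,z).astype(np.float32)
        (cx,cy),(a,b),th=cv2.minAreaRect(w)
        if a<b: a,b,th=b,a,th+90
        out.append((round(cx,1),round(cy,1),round(a,1),round(b,1),round((th+90)%180-90,1),tuple(p.mean(0).round(1))))
    return out
E
python3 - <<'E'
from h import *
s=snapshot("top");im=s["image"];hsv=cv2.cvtColor(im,cv2.COLOR_RGB2HSV)
m=(hsv[...,1]<60)&(hsv[...,2]>110);m[:100]=0
for b in blobs(s,m,6): print(b)
crop(s,270,125,490,260,3.6,"pics/c1.png")
for p in[(315,183),(401,156),(224,172),(202,248)]: print(p,hsv[p[1],p[0]],ray(s,p,20))
E
```

```text
(9.2, 715.0, 113.3, 23.1, -45.9, (np.float64(67.3), np.float64(384.6)))
(224.8, 669.2, 296.7, 217.7, -75.7, (np.float64(85.7), np.float64(309.0)))
(373.6, -84.6, 74.6, 74.2, 89.6, (np.float64(350.7), np.float64(253.1)))
(388.9, 347.1, 121.6, 121.4, 1.0, (np.float64(196.0), np.float64(248.7)))
(420.3, -214.2, 132.2, 60.3, 89.8, (np.float64(395.7), np.float64(236.6)))
(431.7, 878.0, 252.2, 107.2, 3.7, (np.float64(11.7), np.float64(237.8)))
(575.9, -391.6, 132.3, 62.4, 69.1, (np.float64(456.0), np.float64(182.6)))
(581.9, 20.1, 221.6, 150.5, 17.5, (np.float64(314.5), np.float64(181.5)))
(654.1, -233.7, 132.0, 61.3, -68.2, (np.float64(400.8), np.float64(156.4)))
(611.6, 286.0, 187.1, 150.9, -3.2, (np.float64(223.6), np.float64(171.8)))
(588.8, -849.9, 269.6, 205.9, -16.9, (np.float64(609.7), np.float64(180.0)))
(757.9, -464.0, 82.6, 69.5, 17.4, (np.float64(480.1), np.float64(120.6)))
(716.7, 796.2, 197.6, 176.3, 18.6, (np.float64(56.4), np.float64(143.4)))
(783.0, 75.4, 86.0, 84.8, 89.7, (np.float64(295.8), np.float64(112.4)))
(315, 183) [113   5 200] [[574.66413524  17.98176197]]
(401, 156) [ 14 131 144] [[ 652.52165515 -231.45597052]]
(224, 172) [10 27 57] [[607.9699472  281.51819507]]
(202, 248) [105   8 125] [[389.04079592 340.75007479]]
```

View pics/c1.png

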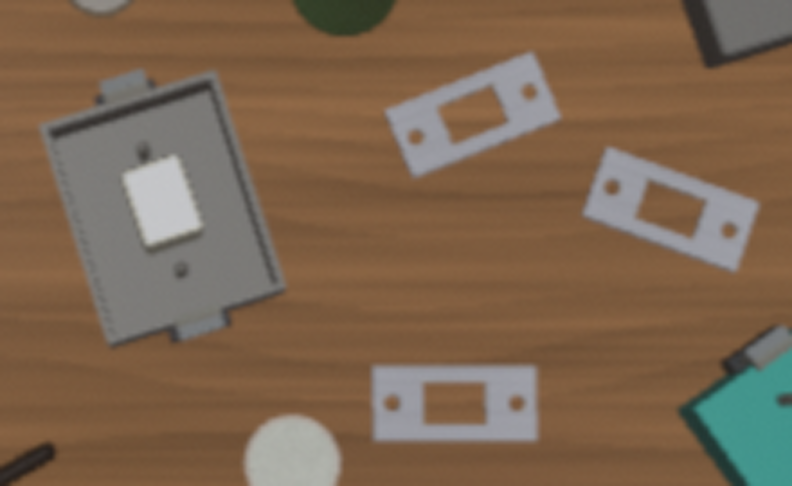

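The crop shows the grey case with the block in it: pins at crop (143,150) and (181,269), rim corners at (42,126), (215,73), (284,288) and (112,344), and three clean inserts.

Run:
```python
from h import *
s=snapshot("top");im=s["image"];hsv=cv2.cvtColor(im,cv2.COLOR_RGB2HSV)
g=lambda L:np.array(L)/3.6-.5+[270,125]
P=ray(s,g([(143,150),(181,269)]),46);print("pins",P,P.mean(0),np.linalg.norm(P[0]-P[1]),np.degrees(np.arctan2(*(P[0]-P[1])[::-1])))
C=ray(s,g([(42,126),(215,73),(284,288),(112,344)]),52);print("rim",cv2.minAreaRect(C.astype(np.float32)),C.mean(0))
m=(hsv[...,1]<60)&(hsv[...,2]>185);m[:150]=0;m[215:]=0;m[:,:290]=0;m[:,340:]=0
print("block",blobs(s,m,68))
m=(hsv[...,1]<60)&(hsv[...,2]>150);m[:130]=0;m[215:]=0;m[:,:190]=0;m[:,260:]=0
print("lid",blobs(s,m,24))
m=(hsv[...,2]<75);m[:150]=0;m[190:]=0;m[:,:210]=0;m[:,240:]=0
print("handle",blobs(s,m,52,50))
m=(hsv[...,1]<60);m[:222]=0;m[275:]=0;m[:,:175]=0;m[:,226:]=0
print("tray",blobs(s,m,22))
m=(hsv[...,1]<60)&(hsv[...,2]>110);m[:222]=0;m[275:]=0;m[:,375:]=1*m[:,375:];print("i",blobs(s,m,6))
o=get_obs();print(o["eef_pos"],o["eef_rot"],o["time_s"])
```

```text
pins [[619.40269289  33.96120002]
 [524.78615264   4.31238879]] [572.09442277  19.1367944 ] 99.1531224781416 17.398778547130224
rim ((573.6026000976562, 17.80146026611328), (180.7720947265625, 142.74069213867188), 17.781213760375977) [573.05235635  18.1186872 ]
block [(575.8, 18.9, 55.5, 41.0, 19.6, (np.float64(314.6), np.float64(180.2)))]
lid [(609.2, 282.9, 183.4, 147.6, -3.3, (np.float64(223.2), np.float64(171.7)))]
handle [(607.1, 279.7, 66.3, 19.2, -3.1, (np.float64(222.5), np.float64(170.7)))]
tray [(389.3, 342.0, 123.7, 119.0, 89.8, (np.float64(201.4), np.float64(248.2)))]
i [(328.8, 690.6, 98.1, 25.6, 89.8, (np.float64(82.2), np.float64(271.5))), (334.2, 588.6, 95.6, 37.0, 89.8, (np.float64(117.3), np.float64(269.5))), (373.6, -84.6, 74.6, 74.2, 89.6, (np.float64(350.7), np.float64(253.1))), (388.9, 347.1, 121.6, 121.4, 1.0, (np.float64(196.1), np.float64(248.8))), (420.3, -214.1, 132.1, 60.3, 89.8, (np.float64(395.7), np.float64(236.6))), (394.2, 874.1, 151.5, 110.0, 3.7, (np.float64(14.6), np.float64(247.3)))]
[219.37894872 585.00132692 230.89912243] [-3.14079359e+00  3.67660199e-05  2.78282675e+00] 0.2
```

Emit:
{"method": "drive_tool", "body": {"linear": [[-0.53,-0.406,0.05],[-0.53,-0.406,0.05],[-0.53,-0.406,0.05],[-0.53,-0.406,0.05],[-0.53,-0.406,0.05],[-0.53,-0.406,0.05],[-0.53,-0.406,0.05],[-0.53,-0.406,0.05],[-0.53,-0.406,0.05],[-0.53,-0.406,0.05],[-0.53,-0.406,0.05],[-0.53,-0.406,0.05]], "angular": [[0,0,-38],[0,0,-38],[0,0,-38],[0,0,-38],[0,0,-38],[0,0,-38],[0,0,-38],[0,0,-38],[0,0,-38],[0,0,-38],[0,0,-38],[0,0,-38]], "fingers": [0.085,0.085,0.085,0.085,0.085,0.085,0.085,0.085,0.085,0.085,0.085,0.085]}}

```text
time_s: 1.2
eef_pos: [478.8, 169.4, 194.8]
eef_rot: [-3.142, 0.0, -2.837]
ft_force: [1.1, 1.8, 0.2]
opening: 84.8
grip_force: 0.0
```

```bash
cat >> h.py <<'E'
def go(x,y,z,yaw):
    """print the tool-frame shift (m) and turn (deg) from the measured pose to a tool-down pose"""
    from scipy.spatial.transform import Rotation as Ro
    o=get_obs();R=Ro.from_euler("xyz",o["eef_rot"]);T=Ro.from_euler("xyz",[180,0,yaw],degrees=True)
    print("t%.1f"%o["time_s"],o["eef_pos"].round(1),np.degrees(o["eef_rot"]).round(1),"q",o["qpos"].round(2),"open %.1f F"%o["opening"],o["ft_force"].round(1))
    print("lin",(R.inv().apply(np.array([x,y,z])-o["eef_pos"])/1000).round(4),"ang",np.degrees((R.inv()*T).as_rotvec()).round(1))
E
python3 -c "
from h import *
go(572.6,18.5,120,197.6)"
```

```text
t1.2 [478.8 169.4 194.8] [-180.     0.  -162.5] q [-0.51  0.25  0.12  1.94 -0.04  0.95  1.51] open 84.8 F [1.1 1.8 0.2]
lin [-0.0442 -0.1721  0.0748] ang [-0.   0.  -0.1]
```

Emit:
{"method": "drive_tool", "body": {"linear": [[-0.0442,-0.1721,0.0748],[-0.0442,-0.1721,0.0748],[-0.0442,-0.1721,0.0748],[-0.0442,-0.1721,0.0748],[-0.0442,-0.1721,0.0748],[-0.0442,-0.1721,0.0748],[-0.0442,-0.1721,0.0748],[-0.0442,-0.1721,0.0748]], "angular": [[0,0,0],[0,0,0],[0,0,0],[0,0,0],[0,0,0],[0,0,0],[0,0,0],[0,0,0]], "fingers": [0.085,0.085,0.085,0.085,0.085,0.085,0.085,0.085]}}

```text
time_s: 1.87
eef_pos: [571.6, 21.1, 120.0]
eef_rot: [3.141, -0.0, -2.837]
ft_force: [-0.3, 0.8, -0.7]
opening: 85.1
grip_force: 0.0
```

```bash
python3 -c "
from h import *
go(572.6,18.5,35,197.6)
s=snapshot('side');crop(s,200,60,460,250,3,'pics/s1.png')"
```

```text
t1.9 [571.6  21.1 120. ] [ 180.    -0.  -162.5] q [-0.23  0.46  0.18  1.85 -0.11  0.84  1.88] open 85.1 F [-0.3  0.8 -0.7]
lin [-0.0002 -0.0028  0.085 ] ang [ 0.  -0.  -0.1]
```

View pics/s1.png

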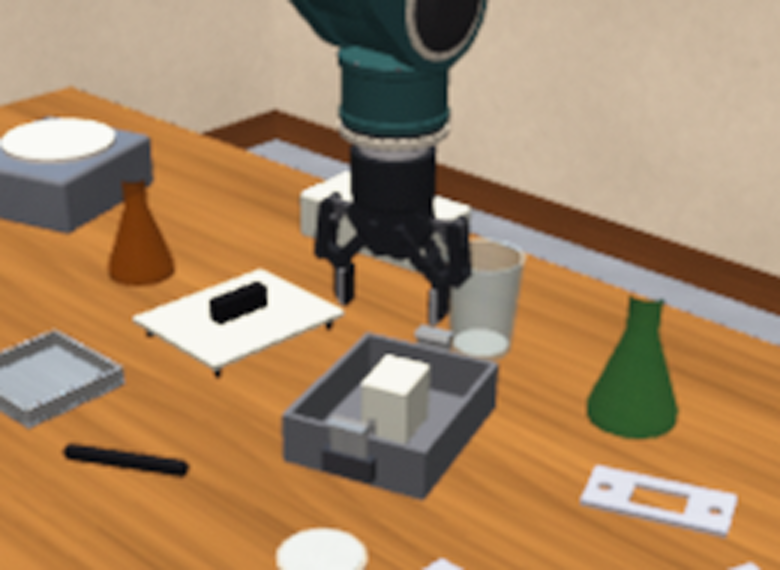

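The gripper hangs open over the block (crop 395,400) with its closing line across the case width. The lid is clear at (240,315). Next I descend, grip and lift.

Emit:
{"method": "drive_tool", "body": {"linear": [[0,-0.002,0.02],[0,-0.002,0.05],[0,-0.002,0.085],[0,-0.002,0.085],[0,-0.002,0.085],[0,-0.002,0.085],[0,-0.002,0.085],[0,-0.002,0.085],[0,-0.002,0.085],[0,-0.002,0.085],[0,-0.002,0.085],[0,-0.002,0.085]], "angular": [[0,0,0],[0,0,0],[0,0,0],[0,0,0],[0,0,0],[0,0,0],[0,0,0],[0,0,0],[0,0,0],[0,0,0],[0,0,0],[0,0,0]], "fingers": [0.085,0.085,0.085,0.085,0.085,0.04,0.04,0.04,0.04,0.04,0.04,0.04], "squeeze": 25}}

```text
time_s: 2.92
eef_pos: [573.4, 18.7, 36.8]
eef_rot: [-3.141, 0.002, -2.837]
ft_force: [-3.2, 0.4, 12.4]
opening: 47.9
grip_force: 25.1
```

Emit:
{"method": "drive_tool", "body": {"linear": [[0,0,0],[0,0,0],[0,0,-0.02],[0,0,-0.05],[0,0,-0.09],[0,0,-0.115],[0,0,-0.115],[0,0,-0.115]], "angular": [[0,0,0],[0,0,0],[0,0,0],[0,0,0],[0,0,0],[0,0,0],[0,0,0],[0,0,0]], "fingers": [0.04,0.04,0.04,0.04,0.04,0.04,0.04,0.04]}}

```text
time_s: 3.58
eef_pos: [573.4, 18.7, 152.4]
eef_rot: [-3.141, 0.004, -2.837]
ft_force: [0.2, -0.8, -0.2]
opening: 47.4
grip_force: 27.0
```

```bash
python3 -c "
from h import *
go(389,342,150,197.6)"
```

```text
t3.6 [573.4  18.7 152.4] [-180.     0.2 -162.6] q [-0.24  0.42  0.19  1.83 -0.1   0.9   1.87] open 47.4 F [ 0.2 -0.8 -0.2]
lin [0.079  0.3638 0.0018] ang [-0.   0.2 -0.2]
```

Emit:
{"method": "drive_tool", "body": {"linear": [[0.079,0.364,0.0],[0.079,0.364,0.0],[0.079,0.364,0.0],[0.079,0.364,0.0],[0.079,0.364,0.0],[0.079,0.364,0.0],[0.079,0.364,0.0],[0.079,0.364,0.0],[0.079,0.364,0.0],[0.079,0.364,0.0],[0.079,0.364,0.0],[0.079,0.364,0.0]], "angular": [[0,0,0],[0,0,0],[0,0,0],[0,0,0],[0,0,0],[0,0,0],[0,0,0],[0,0,0],[0,0,0],[0,0,0],[0,0,0],[0,0,0]], "fingers": [0.04,0.04,0.04,0.04,0.04,0.04,0.04,0.04,0.04,0.04,0.04,0.04]}}

```text
time_s: 4.58
eef_pos: [387.8, 341.6, 149.4]
eef_rot: [-3.141, -0.001, -2.837]
ft_force: [-0.4, -0.8, -0.3]
opening: 47.5
grip_force: 27.0
```

```bash
python3 -c "
from h import *
go(389,342,36,197.6)"
```

```text
t4.6 [387.8 341.6 149.4] [-1.800e+02 -1.000e-01 -1.625e+02] q [-0.82  0.33  0.05  1.96 -0.02  0.86  1.11] open 47.5 F [-0.4 -0.8 -0.3]
lin [-1.400e-03  1.000e-04  1.134e-01] ang [-0.  -0.1 -0.1]
```

Emit:
{"method": "drive_tool", "body": {"linear": [[-0.001,0,0.03],[-0.001,0,0.07],[-0.001,0,0.1],[-0.001,0,0.109],[-0.001,0,0.1135],[-0.001,0,0.1135],[-0.001,0,0.1135],[-0.001,0,0.1135],[-0.001,0,0.1135],[-0.001,0,0.1135],[-0.001,0,0.1135],[-0.001,0,0.1135]], "angular": [[0,0,0],[0,0,0],[0,0,0],[0,0,0],[0,0,0],[0,0,0],[0,0,0],[0,0,0],[0,0,0],[0,0,0],[0,0,0],[0,0,0]], "fingers": [0.04,0.04,0.04,0.04,0.04,0.04,0.04,0.065,0.065,0.065,0.065,0.065]}}

```text
time_s: 5.58
eef_pos: [389.1, 342.5, 36.8]
eef_rot: [3.141, 0.0, -2.837]
ft_force: [0.2, 0.3, 0.7]
opening: 64.8
grip_force: 0.0
```

Emit:
{"method": "drive_tool", "body": {"linear": [[0,0,-0.03],[0,0,-0.07],[0,0,-0.11],[0,0,-0.14],[0,0,-0.15],[0,0,-0.15]], "angular": [[0,0,0],[0,0,0],[0,0,0],[0,0,0],[0,0,0],[0,0,0]], "fingers": [0.085,0.085,0.085,0.085,0.085,0.085]}}

```text
time_s: 6.08
eef_pos: [389.9, 343.3, 189.3]
eef_rot: [3.139, 0.004, -2.837]
ft_force: [-0.7, 0.4, -0.4]
opening: 84.6
grip_force: 0.0
```

```bash
cat >> h.py <<'E'
def inserts():
    s=snapshot("top");h=cv2.cvtColor(s["image"],cv2.COLOR_RGB2HSV);m=(h[...,1]<60)&(h[...,2]>110);m[:100]=0
    return s,[b for b in blobs(s,m,6) if 120<b[2]<140 and 52<b[3]<70]
E
python3 -c "
from h import *
s,L=inserts();print(L)
crop(s,170,120,490,280,2.4,'pics/t2.png')
go(420.3,-214.2,150,89.8)
go(420.3,-214.2,150,269.8)"
```

```text
[(420.3, -214.1, 132.2, 60.3, 89.8, (np.float64(395.7), np.float64(236.6))), (575.9, -391.6, 132.3, 62.4, 69.1, (np.float64(456.0), np.float64(182.6))), (654.1, -233.7, 132.0, 61.3, -68.2, (np.float64(400.8), np.float64(156.4)))]
t6.1 [389.2 342.7 187.3] [ 1.799e+02  1.000e-01 -1.626e+02] q [-0.82  0.28  0.05  1.92 -0.02  0.94  1.11] open 84.9 F [-1.  -0.7  0.3]
lin [ 0.1374 -0.5406  0.0365] ang [1.000e-01 0.000e+00 1.076e+02]
t6.1 [389.2 342.7 187.3] [ 1.799e+02  1.000e-01 -1.626e+02] q [-0.82  0.28  0.05  1.92 -0.02  0.94  1.11] open 84.9 F [-1.  -0.7  0.3]
lin [ 0.1374 -0.5406  0.0365] ang [ -0.    0.1 -72.4]
```

View pics/t2.png

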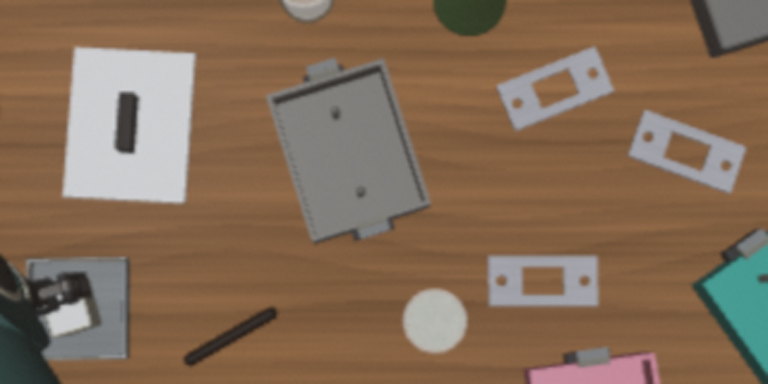

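Emit:
{"method": "drive_tool", "body": {"linear": [[0.137,-0.54,0.036],[0.137,-0.54,0.036],[0.137,-0.54,0.036],[0.137,-0.54,0.036],[0.137,-0.54,0.036],[0.137,-0.54,0.036],[0.137,-0.54,0.036],[0.137,-0.54,0.036],[0.137,-0.54,0.036],[0.137,-0.54,0.036],[0.137,-0.54,0.036],[0.137,-0.54,0.036]], "angular": [[0,0,107.6],[0,0,107.6],[0,0,107.6],[0,0,107.6],[0,0,107.6],[0,0,107.6],[0,0,107.6],[0,0,107.6],[0,0,107.6],[0,0,107.6],[0,0,107.6],[0,0,107.6]], "fingers": [0.085,0.085,0.085,0.085,0.085,0.085,0.085,0.085,0.085,0.085,0.085,0.085]}}

```text
time_s: 7.13
eef_pos: [415.7, -157.8, 153.1]
eef_rot: [-3.14, 0.0, 1.94]
ft_force: [2.4, 1.6, -0.3]
opening: 85.2
grip_force: 0.0
```

```bash
python3 -c "
from h import *
go(420.3,-214.2,60,89.8)"
```

```text
t7.1 [ 415.7 -157.8  153.1] [-179.9    0.   111.2] q [-0.24  0.23  0.6   2.14 -0.17  0.83  0.83] open 85.2 F [ 2.4  1.6 -0.3]
lin [-0.0543 -0.016   0.0931] ang [-0.1  0.  21.4]
```

Emit:
{"method": "drive_tool", "body": {"linear": [[-0.0543,-0.016,0.03],[-0.0543,-0.016,0.06],[-0.0543,-0.016,0.093],[-0.0543,-0.016,0.093],[-0.0543,-0.016,0.093],[-0.0543,-0.016,0.093],[-0.0543,-0.016,0.093]], "angular": [[0,0,21.4],[0,0,21.4],[0,0,21.4],[0,0,21.4],[0,0,21.4],[0,0,21.4],[0,0,21.4]], "fingers": [0.085,0.085,0.085,0.085,0.085,0.085,0.085]}}

```text
time_s: 7.72
eef_pos: [422.9, -211.7, 63.0]
eef_rot: [3.139, 0.0, 1.577]
ft_force: [0.5, -0.0, 0.0]
opening: 85.1
grip_force: 0.0
```

```bash
python3 -c "
from h import *
go(420.3,-214.2,5,89.8)
s=snapshot('side');crop(s,300,160,440,300,4,'pics/s2.png')"
```

```text
t7.7 [ 422.9 -211.7   63. ] [179.9   0.   90.3] q [-0.09  0.46  0.59  2.13 -0.42  0.66  0.79] open 85.1 F [ 0.5 -0.   0. ]
lin [-0.0024 -0.0027  0.058 ] ang [0.1 0.  0.5]
```

View pics/s2.png

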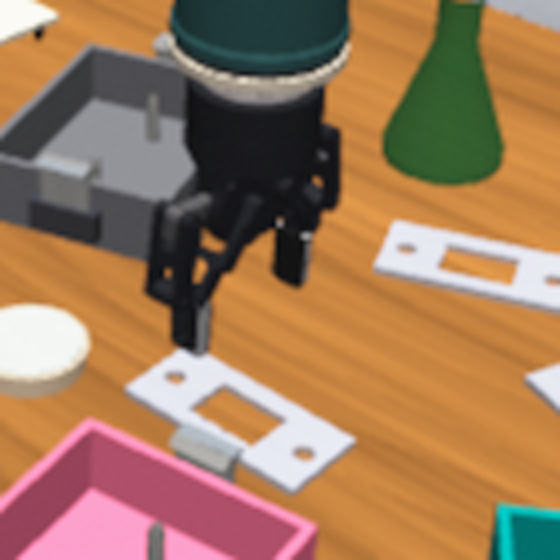

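Emit:
{"method": "drive_tool", "body": {"linear": [[-0.0024,-0.0027,0.02],[-0.0024,-0.0027,0.04],[-0.0024,-0.0027,0.05],[-0.0024,-0.0027,0.054],[-0.0024,-0.0027,0.058],[-0.0024,-0.0027,0.058],[-0.0024,-0.0027,0.058],[-0.0024,-0.0027,0.058]], "angular": [[0,0,-0.5],[0,0,-0.5],[0,0,-0.5],[0,0,-0.5],[0,0,-0.5],[0,0,-0.5],[0,0,-0.5],[0,0,-0.5]], "fingers": [0.07,0.07,0.07,0.07,0.07,0.07,0.07,0.07], "squeeze": 25}}

```text
time_s: 8.43
eef_pos: [419.6, -214.7, 3.9]
eef_rot: [3.141, 0.0, 1.582]
ft_force: [0.5, 0.1, -0.7]
opening: 70.0
grip_force: 0.0
```

```bash
python3 -c "
from h import *
go(420.3,-214.2,1,89.8)
s=snapshot('side');crop(s,300,200,400,300,5,'pics/s3.png')"
```

```text
t8.4 [ 419.6 -214.7    3.9] [179.9   0.   90.6] q [-0.    0.57  0.49  2.15 -0.52  0.54  0.89] open 70.0 F [ 0.5  0.1 -0.7]
lin [0.0005 0.0007 0.0029] ang [0.1 0.  0.8]
```

View pics/s3.png

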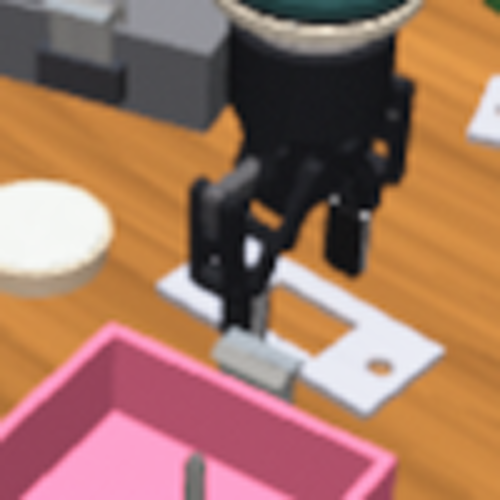

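Emit:
{"method": "drive_tool", "body": {"linear": [[0.0005,0.0007,0.002],[0.0005,0.0007,0.004],[0.0005,0.0007,0.006],[0.0005,0.0007,0.007],[0.0005,0.0007,0.0075],[0.0005,0.0007,0.0075]], "angular": [[0,0,0.8],[0,0,0.8],[0,0,0.8],[0,0,0.8],[0,0,0.8],[0,0,0.8]], "fingers": [0.066,0.066,0.066,0.066,0.066,0.066]}}

```text
time_s: 8.98
eef_pos: [419.7, -214.1, -4.4]
eef_rot: [-3.141, 0.0, 1.567]
ft_force: [-0.2, 0.0, 0.6]
opening: 66.1
grip_force: 0.0
```

Emit:
{"method": "drive_tool", "body": {"linear": [[0,0,0],[0,0,0],[0,0,0],[0,0,0],[0,0,0],[0,0,0],[0,0,0],[0,0,0]], "angular": [[0,0,0],[0,0,0],[0,0,0],[0,0,0],[0,0,0],[0,0,0],[0,0,0],[0,0,0]], "fingers": [0.055,0.055,0.055,0.055,0.055,0.055,0.055,0.055], "squeeze": 30}}

```text
time_s: 9.65
eef_pos: [419.8, -214.1, -4.0]
eef_rot: [3.141, -0.0, 1.567]
ft_force: [-2.3, 0.3, 6.7]
opening: 59.1
grip_force: 30.7
```

Emit:
{"method": "drive_tool", "body": {"linear": [[0,0,-0.01],[0,0,-0.03],[0,0,-0.06],[0,0,-0.09],[0,0,-0.12],[0,0,-0.12]], "angular": [[0,0,0],[0,0,0],[0,0,0],[0,0,0],[0,0,0],[0,0,0]], "fingers": [0.055,0.055,0.055,0.055,0.055,0.055]}}

```text
time_s: 10.15
eef_pos: [421.6, -215.1, 120.7]
eef_rot: [3.136, 0.001, 1.567]
ft_force: [2.1, -0.4, 0.4]
opening: 58.8
grip_force: 33.6
```

```bash
python3 -c "
from h import *
go(572.8,18.6,110,17.6)
s,L=inserts();print(L)
g=cv2.cvtColor(s['image'],cv2.COLOR_RGB2GRAY)
for P in [(619.4,34),(524.8,4.3)]:
    u=pix(s,[[*P,46]])[0].round().astype(int);w=255-g[u[1]-5:u[1]+6,u[0]-5:u[0]+6].astype(float);w=np.clip(w-np.median(w)-12,0,None)
    yy,xx=np.mgrid[-5:6,-5:6];p=u+np.array([(w*xx).sum(),(w*yy).sum()])/w.sum();print(u,p,ray(s,p,43))
"
```

```text
t10.2 [ 421.6 -215.1  120.7] [1.797e+02 1.000e-01 8.980e+01] q [-0.17  0.36  0.68  2.1  -0.33  0.78  0.71] open 58.8 F [ 2.1 -0.4  0.4]
lin [0.2344 0.1501 0.0113] ang [ 0.3 -0.2 72.2]
[(575.9, -391.5, 132.3, 62.5, 69.1, (np.float64(456.0), np.float64(182.6))), (654.1, -233.7, 132.0, 61.3, -68.2, (np.float64(400.8), np.float64(156.4)))]
[309 166] [309.51237624 167.20544554] [[616.92488055  33.21059201]]
[320 199] [319.92026578 199.97674419] [[522.9564522    3.92471574]]
```

```bash
python3 -c "
from h import *
s=snapshot('top');f=4
im=cv2.resize(s['image'],None,fx=f,fy=f,interpolation=cv2.INTER_CUBIC);h=cv2.cvtColor(im,cv2.COLOR_RGB2HSV)
for S in (60,75,90):
    m=(h[...,1]<S).astype(np.uint8);m[:,:270*f]=0;m[:,360*f:]=0;m[:130*f]=0;m[230*f:]=0
    m=cv2.morphologyEx(m,cv2.MORPH_CLOSE,np.ones((15,15)));m=cv2.morphologyEx(m,cv2.MORPH_OPEN,cv2.getStructuringElement(cv2.MORPH_ELLIPSE,(101,101)))
    c=max(cv2.findContours(m,cv2.RETR_EXTERNAL,cv2.CHAIN_APPROX_NONE)[0],key=cv2.contourArea)[:,0]
    w=ray(s,(c+.5)/f-.5,52).astype(np.float32);a=cv2.moments(w[:,None]);print(cv2.minAreaRect(w),a['m10']/a['m00'],a['m01']/a['m00'])
"
```

```text
((572.4630737304688, 18.662124633789062), (207.65850830078125, 145.81655883789062), 17.810016632080078) 572.5107062133336 18.616201691755155
((572.6098022460938, 18.591773986816406), (209.24549865722656, 147.3092041015625), 17.566822052001953) 572.5610990310059 18.644803492447156
((572.847412109375, 18.6639404296875), (211.50367736816406, 148.65673828125), 17.569612503051758) 572.6066300629096 18.704471338952676
```

Emit:
{"method": "drive_tool", "body": {"linear": [[0.234,0.15,0.011],[0.234,0.15,0.011],[0.234,0.15,0.011],[0.234,0.15,0.011],[0.234,0.15,0.011],[0.234,0.15,0.011],[0.234,0.15,0.011],[0.234,0.15,0.011],[0.234,0.15,0.011],[0.234,0.15,0.011],[0.234,0.15,0.011],[0.234,0.15,0.011]], "angular": [[0,0,72],[0,0,72],[0,0,72],[0,0,72],[0,0,72],[0,0,72],[0,0,72],[0,0,72],[0,0,72],[0,0,72],[0,0,72],[0,0,72]], "fingers": [0.055,0.055,0.055,0.055,0.055,0.055,0.055,0.055,0.055,0.055,0.055,0.055]}}

```text
time_s: 11.25
eef_pos: [570.1, 19.3, 103.8]
eef_rot: [3.141, 0.002, 0.312]
ft_force: [-0.5, -0.7, -0.6]
opening: 58.7
grip_force: 33.6
```

```bash
python3 -c "
from h import *
go(572.6,18.6,48,17.6)"
```

```text
t11.2 [570.1  19.3 103.8] [1.80e+02 1.00e-01 1.79e+01] q [-0.74  0.65  0.89  1.88 -0.63  0.92 -0.81] open 58.7 F [-0.5 -0.7 -0.6]
lin [0.0023 0.0014 0.0558] ang [0.  0.1 0.3]
```

Emit:
{"method": "drive_tool", "body": {"linear": [[0.0023,0.0014,0.02],[0.0023,0.0014,0.04],[0.0023,0.0014,0.056],[0.0023,0.0014,0.056],[0.0023,0.0014,0.056],[0.0023,0.0014,0.056],[0.0023,0.0014,0.056]], "angular": [[0,0,0.3],[0,0,0.3],[0,0,0.3],[0,0,0.3],[0,0,0.3],[0,0,0.3],[0,0,0.3]], "fingers": [0.055,0.055,0.055,0.055,0.055,0.055,0.055]}}

```text
time_s: 11.83
eef_pos: [573.8, 18.7, 49.8]
eef_rot: [3.141, -0.001, 0.306]
ft_force: [-0.3, -0.1, -0.9]
opening: 58.9
grip_force: 33.6
```

```bash
python3 -c "
from h import *
go(572.6,18.6,34,17.6)
s,L=inserts();
crop(s,270,130,360,235,5,'pics/t3.png')
for z in (52,58):
  h=cv2.cvtColor(s['image'],cv2.COLOR_RGB2HSV)
print(pix(s,[[572.6+50*np.cos(.307)*k,18.6+50*np.sin(.307)*k,58] for k in(1,-1)]))"
```

```text
t11.8 [573.8  18.7  49.8] [ 1.80e+02 -1.00e-01  1.76e+01] q [-0.69  0.73  0.81  1.89 -0.71  0.84 -0.76] open 58.9 F [-0.3 -0.1 -0.9]
lin [-0.0012 -0.0003  0.0158] ang [ 0.  -0.1 -0. ]
[[309.20852931 165.13369569]
 [320.05954348 198.71568107]]
```

View pics/t3.png

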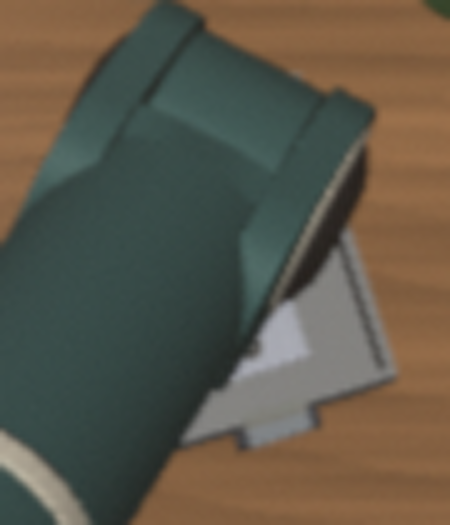

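Emit:
{"method": "drive_tool", "body": {"linear": [[-0.0012,0,0.003],[-0.0012,0,0.006],[-0.0012,0,0.008],[-0.0012,0,0.01],[-0.0012,0,0.012],[-0.0012,0,0.013],[-0.0012,0,0.014],[-0.0012,0,0.015]], "angular": [[0,0,0],[0,0,0],[0,0,0],[0,0,0],[0,0,0],[0,0,0],[0,0,0],[0,0,0]], "fingers": [0.055,0.055,0.055,0.055,0.055,0.055,0.055,0.055]}}

```text
time_s: 12.55
eef_pos: [573.3, 18.1, 34.3]
eef_rot: [3.14, -0.002, 0.305]
ft_force: [5.0, -1.0, 9.0]
opening: 58.9
grip_force: 34.6
```

```bash
python3 -c "
from h import *
go(572.6,18.6,12,17.6);print(get_obs()['moment'])
s=snapshot('side');crop(s,280,110,390,230,5,'pics/s4.png')"
```

```text
t12.6 [573.3  18.1  34.3] [ 1.799e+02 -1.000e-01  1.750e+01] q [-0.67  0.75  0.79  1.9  -0.73  0.81 -0.75] open 58.9 F [ 5. -1.  9.]
lin [-0.0006 -0.0007  0.0223] ang [ 0.1 -0.1 -0.1]
[-0.31719736 -1.27708992  0.0761522 ]
```

View pics/s4.png

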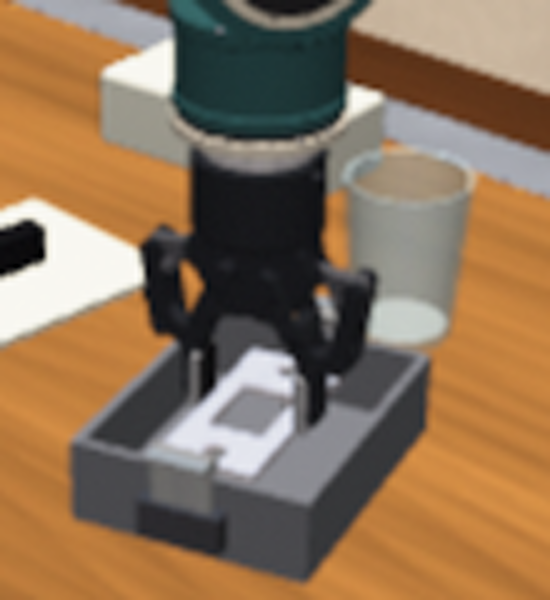

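Emit:
{"method": "drive_tool", "body": {"linear": [[0.0015,0.0,0],[0.0015,0.0,0],[0.0015,0,0.004],[0.0015,0,0.008],[0.0015,0,0.012],[0.0015,0,0.016],[0.0015,0,0.02],[0.0015,0,0.02]], "angular": [[0,0,0],[0,0,0],[0,0,0],[0,0,0],[0,0,0],[0,0,0],[0,0,0],[0,0,0]], "fingers": [0.055,0.055,0.055,0.055,0.055,0.055,0.055,0.055]}}

```text
time_s: 13.27
eef_pos: [574.2, 18.4, 13.2]
eef_rot: [3.14, -0.001, 0.305]
ft_force: [9.3, -4.2, -6.0]
opening: 59.0
grip_force: 33.6
```

Emit:
{"method": "drive_tool", "body": {"linear": [[0.002,-0.0005,0],[0.002,-0.0005,0],[0.002,-0.0005,0],[0.002,-0.0005,0]], "angular": [[0,0,0],[0,0,0],[0,0,0],[0,0,0]], "fingers": [0.055,0.055,0.055,0.055]}}

```text
time_s: 13.6
eef_pos: [575.0, 19.2, 13.2]
eef_rot: [3.141, 0.001, 0.305]
ft_force: [2.6, -5.3, -2.8]
opening: 59.0
grip_force: 34.2
```

```bash
python3 -c "
from h import *
go(572.6,18.6,12,17.6);print(get_obs()['moment'])"
```

```text
t13.6 [575.   19.2  13.2] [179.9   0.   17.5] q [-0.65  0.78  0.76  1.89 -0.76  0.78 -0.73] open 59.0 F [ 2.6 -5.3 -2.8]
lin [-0.0025 -0.0001  0.0012] ang [ 0.1  0.  -0.1]
[-1.18728006 -0.706421    0.08267633]
```

Emit:
{"method": "drive_tool", "body": {"linear": [[0.0005,0.001,0.002],[0.0005,0.001,0.004],[0.0005,0.001,0.006],[0.0005,0.001,0.008],[0.0005,0.001,0.0095],[0.0005,0.001,0.0105],[0.0005,0.001,0.0105]], "angular": [[0,0,0],[0,0,0],[0,0,0],[0,0,0],[0,0,0],[0,0,0],[0,0,0]], "fingers": [0.055,0.055,0.055,0.055,0.055,0.055,0.055]}}

```text
time_s: 14.18
eef_pos: [575.9, 19.1, 3.0]
eef_rot: [3.142, 0.0, 0.305]
ft_force: [-0.5, -2.4, -2.4]
opening: 59.0
grip_force: 34.3
```

Emit:
{"method": "drive_tool", "body": {"linear": [[0,0,0],[0,0,0],[0,0,0],[0,0,0],[0,0,0],[0,0,0],[0,0,0]], "angular": [[0,0,0],[0,0,0],[0,0,0],[0,0,0],[0,0,0],[0,0,0],[0,0,0]], "fingers": [0.08,0.08,0.08,0.08,0.08,0.08,0.08]}}

```text
time_s: 14.77
eef_pos: [576.1, 19.2, 3.3]
eef_rot: [3.142, -0.0, 0.305]
ft_force: [1.1, -0.4, 0.2]
opening: 79.8
grip_force: 0.0
```

```bash
python3 -c "
from h import *
go(575,18.7,110,17.6)
s=snapshot('side');crop(s,280,110,390,230,5,'pics/s5.png')"
```

```text
t14.8 [576.1  19.2   3.3] [180.   -0.   17.5] q [-0.64  0.79  0.75  1.89 -0.77  0.77 -0.72] open 79.8 F [ 1.1 -0.4  0.2]
lin [-1.200e-03  1.000e-04 -1.067e-01] ang [ 0.  -0.  -0.1]
```

View pics/s5.png

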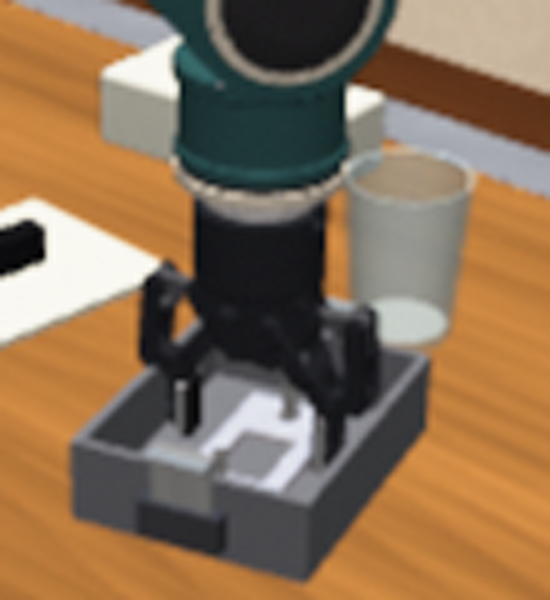

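Emit:
{"method": "drive_tool", "body": {"linear": [[0,0,-0.04],[0,0,-0.08],[0,0,-0.12],[0,0.03,-0.13],[0,0.265,-0.13],[0,0.265,-0.13],[0,0.265,-0.13],[0,0.265,-0.13],[0,0.265,-0.13],[0,0.265,-0.13],[0,0.265,-0.13],[0,0.265,-0.13]], "angular": [[0,0,0],[0,0,0],[0,0,-4],[0,0,-11],[0,0,-94],[0,0,-94],[0,0,-94],[0,0,-94],[0,0,-94],[0,0,-94],[0,0,-94],[0,0,-94]], "fingers": [0.08,0.08,0.085,0.085,0.085,0.085,0.085,0.085,0.085,0.085,0.085,0.085]}}

```text
time_s: 15.82
eef_pos: [655.2, -236.4, 132.9]
eef_rot: [-3.141, 0.001, 1.5]
ft_force: [-0.8, 1.1, -0.9]
opening: 84.9
grip_force: 0.0
```

```bash
python3 -c "
from h import *
s,L=inserts();print(L)
go(654.1,-233.7,60,111.8)"
```

```text
[(575.9, -391.5, 132.3, 62.5, 69.1, (np.float64(456.0), np.float64(182.6)))]
t15.9 [ 655.4 -235.2  133. ] [-180.     0.    86.6] q [-0.08  0.71  0.58  1.51 -0.42  1.05  0.55] open 85.1 F [-0.5  0.6 -0.2]
lin [ 0.0014 -0.0014  0.073 ] ang [ -0.    0.  -25.2]
```

Emit:
{"method": "drive_tool", "body": {"linear": [[0.0014,-0.0014,0.02],[0.0014,-0.0014,0.04],[0.0014,-0.0014,0.06],[0.0014,-0.0014,0.073],[0.0014,-0.0014,0.073],[0.0014,-0.0014,0.073],[0.0014,-0.0014,0.073]], "angular": [[0,0,-25.2],[0,0,-25.2],[0,0,-25.2],[0,0,-25.2],[0,0,-25.2],[0,0,-25.2],[0,0,-25.2]], "fingers": [0.07,0.07,0.07,0.07,0.07,0.07,0.07]}}

```text
time_s: 16.45
eef_pos: [655.0, -232.3, 61.3]
eef_rot: [3.141, 0.001, 1.933]
ft_force: [0.6, 0.0, 0.4]
opening: 69.9
grip_force: 0.0
```

```bash
cat >> h.py <<'E'
def side_inserts(amin=400):
    s=snapshot("side");h=cv2.cvtColor(s["image"],cv2.COLOR_RGB2HSV);m=(h[...,1]<45)&(h[...,2]>150);m[:190]=0;m[:,:320]=0;m[:,520:]=0
    return [b for b in blobs(s,m,6,amin)]
E
python3 -c "
from h import *
print(side_inserts())
go(654.1,-233.7,4,111.8)"
```

```text
[(561.2, -390.8, 133.3, 86.9, 68.2, (np.float64(458.6), np.float64(269.4))), (649.2, -237.8, 130.3, 65.2, -68.2, (np.float64(419.5), np.float64(226.2)))]
t16.5 [ 655.1 -232.3   61.5] [1.799e+02 1.000e-01 1.108e+02] q [ 0.    0.76  0.44  1.55 -0.38  0.91  0.94] open 69.6 F [-0.1  0.1  0.1]
lin [-0.0009 -0.0015  0.0575] ang [ 0.1  0.1 -1. ]
```

Emit:
{"method": "drive_tool", "body": {"linear": [[-0.0009,-0.0015,0.02],[-0.0009,-0.0015,0.04],[-0.0009,-0.0015,0.054],[-0.0009,-0.0015,0.058],[-0.0009,-0.0015,0.061],[-0.0009,-0.0015,0.063],[-0.0009,-0.0015,0.065],[-0.0009,-0.0015,0.065]], "angular": [[0,0,-1],[0,0,-1],[0,0,-1],[0,0,-1],[0,0,-1],[0,0,-1],[0,0,-1],[0,0,-1]], "fingers": [0.068,0.068,0.068,0.066,0.066,0.066,0.066,0.066]}}

```text
time_s: 17.17
eef_pos: [653.7, -233.6, -4.3]
eef_rot: [3.141, 0.001, 1.954]
ft_force: [-0.2, 0.1, -0.2]
opening: 66.1
grip_force: 0.0
```

Emit:
{"method": "drive_tool", "body": {"linear": [[0,0,0],[0,0,0],[0,0,0],[0,0,0],[0,0,0],[0,0,0],[0,0,0],[0,0,0]], "angular": [[0,0,0],[0,0,0],[0,0,0],[0,0,0],[0,0,0],[0,0,0],[0,0,0],[0,0,0]], "fingers": [0.055,0.055,0.055,0.055,0.055,0.055,0.055,0.055], "squeeze": 30}}

```text
time_s: 17.83
eef_pos: [653.7, -233.6, -3.9]
eef_rot: [3.141, 0.0, 1.955]
ft_force: [-2.0, 0.8, 6.3]
opening: 59.4
grip_force: 32.1
```

Emit:
{"method": "drive_tool", "body": {"linear": [[0,0,-0.02],[0,0,-0.055],[0,0,-0.09],[0,0,-0.12],[0.03,0,-0.125],[0.2635,0.0217,-0.125],[0.2635,0.0217,-0.125],[0.2635,0.0217,-0.125],[0.2635,0.0217,-0.125],[0.2635,0.0217,-0.125],[0.2635,0.0217,-0.125],[0.2635,0.0217,-0.125]], "angular": [[0,0,0],[0,0,0],[0,0,0],[0,0,0],[0,0,7],[0,0,94.4],[0,0,94.4],[0,0,94.4],[0,0,94.4],[0,0,94.4],[0,0,94.4],[0,0,94.4]], "fingers": [0.055,0.055,0.055,0.055,0.055,0.055,0.055,0.055,0.055,0.055,0.055,0.055]}}

```text
time_s: 18.83
eef_pos: [573.6, 25.8, 120.2]
eef_rot: [-3.139, -0.002, 0.959]
ft_force: [1.0, 1.0, -1.0]
opening: 58.6
grip_force: 33.4
```

```bash
python3 -c "
from h import *
go(575.3,18.9,110,17.6)"
```

```text
t18.8 [573.6  25.8 120.2] [-1.799e+02 -1.000e-01  5.490e+01] q [-0.65  0.56  0.73  1.86 -0.47  0.9  -0.31] open 58.6 F [ 1.  1. -1.]
lin [-0.0047  0.0054  0.0102] ang [-0.2 -0.1 37.3]
```

Emit:
{"method": "drive_tool", "body": {"linear": [[-0.0047,0.0054,0.01],[-0.0047,0.0054,0.01],[-0.0047,0.0054,0.01],[-0.0047,0.0054,0.01],[-0.0047,0.0054,0.01],[-0.0047,0.0054,0.04],[-0.0047,0.0054,0.06],[-0.0047,0.0054,0.06],[-0.0047,0.0054,0.06],[-0.0047,0.0054,0.06]], "angular": [[0,0,37.3],[0,0,37.3],[0,0,37.3],[0,0,37.3],[0,0,37.3],[0,0,37.3],[0,0,37.3],[0,0,37.3],[0,0,37.3],[0,0,37.3]], "fingers": [0.055,0.055,0.055,0.055,0.055,0.055,0.055,0.055,0.055,0.055]}}

```text
time_s: 19.67
eef_pos: [577.2, 11.8, 61.5]
eef_rot: [3.141, -0.001, 0.307]
ft_force: [0.6, 0.1, -0.8]
opening: 58.3
grip_force: 33.4
```

```bash
python3 -c "
from h import *
go(575.3,18.9,48,17.6)"
```

```text
t19.7 [577.2  11.8  61.5] [ 1.80e+02 -1.00e-01  1.76e+01] q [-0.67  0.71  0.81  1.88 -0.67  0.85 -0.78] open 58.3 F [ 0.6  0.1 -0.8]
lin [ 0.0003 -0.0074  0.0135] ang [ 0.  -0.1 -0. ]
```

Emit:
{"method": "drive_tool", "body": {"linear": [[0.0003,-0.0074,0.0],[0.0003,-0.0074,0.005],[0.0003,-0.0074,0.011],[0.0003,-0.0074,0.011],[0.0003,-0.0074,0.011],[0.0003,-0.0074,0.011]], "angular": [[0,0,0],[0,0,0],[0,0,0],[0,0,0],[0,0,0],[0,0,0]], "fingers": [0.055,0.055,0.055,0.055,0.055,0.055]}}

```text
time_s: 20.17
eef_pos: [574.7, 19.0, 49.3]
eef_rot: [3.141, 0.0, 0.307]
ft_force: [0.2, -0.1, -0.4]
opening: 58.8
grip_force: 33.4
```

```bash
python3 -c "
from h import *
go(575.3,18.9,34,17.6)"
```

```text
t20.2 [574.7  19.   49.3] [180.    0.   17.6] q [-0.68  0.72  0.79  1.89 -0.69  0.83 -0.78] open 58.8 F [ 0.2 -0.1 -0.4]
lin [0.0006 0.0003 0.0153] ang [ 0.  0. -0.]
```

Emit:
{"method": "drive_tool", "body": {"linear": [[0.0006,0.0003,0.003],[0.0006,0.0003,0.006],[0.0006,0.0003,0.008],[0.0006,0.0003,0.01],[0.0006,0.0003,0.012],[0.0006,0.0003,0.014],[0.0006,0.0003,0.015],[0.0006,0.0003,0.015]], "angular": [[0,0,0],[0,0,0],[0,0,0],[0,0,0],[0,0,0],[0,0,0],[0,0,0],[0,0,0]], "fingers": [0.055,0.055,0.055,0.055,0.055,0.055,0.055,0.055]}}

```text
time_s: 20.83
eef_pos: [575.2, 19.0, 34.0]
eef_rot: [3.141, 0.0, 0.307]
ft_force: [-0.3, -0.6, 0.2]
opening: 58.7
grip_force: 33.4
```

Emit:
{"method": "drive_tool", "body": {"linear": [[0,0,0.004],[0,0,0.008],[0,0,0.012],[0,0,0.016],[0,0,0.02],[0,0,0.022],[0,0,0.024],[0,0,0.024],[0,0,0.024]], "angular": [[0,0,0],[0,0,0],[0,0,0],[0,0,0],[0,0,0],[0,0,0],[0,0,0],[0,0,0],[0,0,0]], "fingers": [0.055,0.055,0.055,0.055,0.055,0.055,0.055,0.055,0.055]}}

```text
time_s: 21.58
eef_pos: [575.3, 19.0, 10.2]
eef_rot: [3.141, 0.0, 0.307]
ft_force: [0.0, -0.3, -1.6]
opening: 58.8
grip_force: 33.3
```

Emit:
{"method": "drive_tool", "body": {"linear": [[0,0,0],[0,0,0],[0,0,0],[0,0,0],[0,0,0],[0,0,0],[0,0,0]], "angular": [[0,0,0],[0,0,0],[0,0,0],[0,0,0],[0,0,0],[0,0,0],[0,0,0]], "fingers": [0.08,0.08,0.08,0.08,0.08,0.08,0.08]}}

```text
time_s: 22.17
eef_pos: [575.3, 19.0, 10.3]
eef_rot: [3.142, 0.0, 0.307]
ft_force: [0.2, 0.1, 0.5]
opening: 79.9
grip_force: 0.0
```

```bash
python3 -c "
from h import *
print(side_inserts());s,L=inserts();print(L)
go(575.9,-391.5,140,69.1)"
```

```text
[(561.2, -390.7, 132.9, 86.9, 68.2, (np.float64(458.6), np.float64(269.5)))]
[(575.9, -391.6, 132.3, 62.4, 69.1, (np.float64(456.0), np.float64(182.6)))]
t22.3 [575.3  19.1  10.2] [180.   -0.   17.6] q [-0.64  0.78  0.74  1.89 -0.74  0.77 -0.74] open 79.7 F [-0.4 -0.5 -0.3]
lin [-0.1235  0.3916 -0.1297] ang [  0.    0.  -51.5]
```

Emit:
{"method": "drive_tool", "body": {"linear": [[0,0,-0.04],[0,0,-0.08],[0,0,-0.12],[-0.0,0.03,-0.13],[-0.1235,0.3916,-0.13],[-0.1235,0.3916,-0.13],[-0.1235,0.3916,-0.13],[-0.1235,0.3916,-0.13],[-0.1235,0.3916,-0.13],[-0.1235,0.3916,-0.13],[-0.1235,0.3916,-0.13],[-0.1235,0.3916,-0.13]], "angular": [[0,0,0],[0,0,0],[0,0,0],[0,0,-7],[0,0,-51.5],[0,0,-51.5],[0,0,-51.5],[0,0,-51.5],[0,0,-51.5],[0,0,-51.5],[0,0,-51.5],[0,0,-51.5]], "fingers": [0.08,0.08,0.085,0.085,0.085,0.085,0.085,0.085,0.085,0.085,0.085,0.085]}}

```text
time_s: 23.27
eef_pos: [576.4, -344.5, 140.4]
eef_rot: [3.141, -0.001, 1.208]
ft_force: [0.3, 0.0, 0.1]
opening: 85.2
grip_force: 0.0
```

```bash
python3 -c "
from h import *
s,L=inserts();print(L)
go(575.9,-391.5,60,69.1)"
```

```text
[]
t23.3 [ 573.4 -353.7  141. ] [179.9   0.3  68.7] q [ 0.06  0.68  0.66  1.58 -0.46  1.04  0.48] open 85.2 F [-8.6 -3.2 -0.3]
lin [-0.0339  0.016   0.0811] ang [ 0.1  0.3 -0.4]
```

Emit:
{"method": "drive_tool", "body": {"linear": [[-0.0339,0.016,0.03],[-0.0339,0.016,0.06],[-0.0339,0.016,0.08],[-0.0339,0.016,0.08],[-0.0339,0.016,0.08],[-0.0339,0.016,0.08]], "angular": [[0,0,0],[0,0,0],[0,0,0],[0,0,0],[0,0,0],[0,0,0]], "fingers": [0.07,0.07,0.07,0.07,0.07,0.07]}}

```text
time_s: 23.82
eef_pos: [580.5, -379.8, 61.9]
eef_rot: [3.14, 0.0, 1.206]
ft_force: [-0.1, 1.0, 0.3]
opening: 69.7
grip_force: 0.0
```

```bash
python3 -c "
from h import *
print(side_inserts())
go(575.9,-391.5,-4,69.1)
s=snapshot('top');crop(s,180,130,360,235,4,'pics/t4.png')"
```

```text
[(560.3, -390.7, 134.7, 87.3, 69.4, (np.float64(458.4), np.float64(269.3)))]
t23.9 [ 580.7 -379.8   62.3] [179.9   0.   69.1] q [ 0.14  0.8   0.6   1.56 -0.52  0.94  0.55] open 69.7 F [-0.5  0.1  0.9]
lin [-0.0126 -0.0005  0.0663] ang [0.1 0.  0. ]
```

View pics/t4.png

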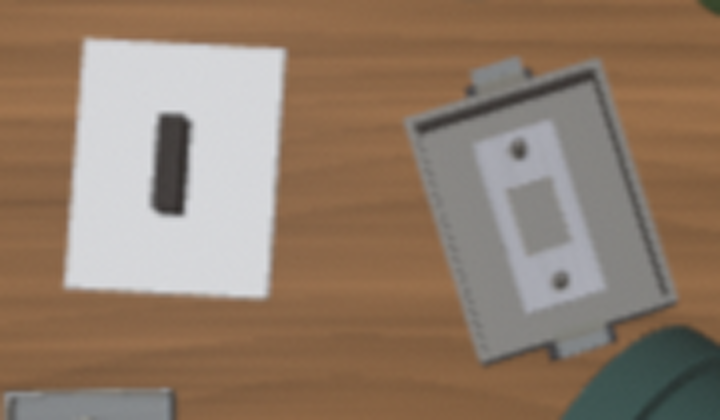

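The two inserts are stacked flat over both pins, seen at crop (518,149) and (561,280). The lid is undisturbed.

Emit:
{"method": "drive_tool", "body": {"linear": [[-0.0126,-0.0005,0.02],[-0.0126,-0.0005,0.04],[-0.0126,-0.0005,0.054],[-0.0126,-0.0005,0.058],[-0.0126,-0.0005,0.061],[-0.0126,-0.0005,0.064],[-0.0126,-0.0005,0.066],[-0.0126,-0.0005,0.066]], "angular": [[0,0,0],[0,0,0],[0,0,0],[0,0,0],[0,0,0],[0,0,0],[0,0,0],[0,0,0]], "fingers": [0.07,0.07,0.07,0.068,0.066,0.066,0.066,0.066]}}

```text
time_s: 24.58
eef_pos: [575.1, -391.2, -5.3]
eef_rot: [3.141, 0.0, 1.206]
ft_force: [-0.7, -0.3, -0.4]
opening: 65.9
grip_force: 0.0
```

Emit:
{"method": "drive_tool", "body": {"linear": [[0,0,0],[0,0,0],[0,0,0],[0,0,0],[0,0,0],[0,0,0],[0,0,0],[0,0,0]], "angular": [[0,0,0],[0,0,0],[0,0,0],[0,0,0],[0,0,0],[0,0,0],[0,0,0],[0,0,0]], "fingers": [0.055,0.055,0.055,0.055,0.055,0.055,0.055,0.055], "squeeze": 30}}

```text
time_s: 25.25
eef_pos: [575.7, -391.7, -4.6]
eef_rot: [3.14, 0.0, 1.206]
ft_force: [2.2, -0.9, 7.1]
opening: 58.9
grip_force: 37.3
```

```bash
python3 -c "
from h import *
go(575.3,18.9,120,17.6)"
```

```text
t25.2 [ 575.7 -391.7   -4.6] [179.9   0.   69.1] q [ 0.19  0.89  0.55  1.56 -0.57  0.85  0.6 ] open 58.9 F [ 2.2 -0.9  7.1]
lin [ 0.3833 -0.1466 -0.125 ] ang [ 0.1 -0.  51.5]
```

Emit:
{"method": "drive_tool", "body": {"linear": [[0,0,-0.02],[0,0,-0.055],[0,0,-0.09],[0,0,-0.12],[0.03,-0.01,-0.125],[0.3833,-0.1466,-0.125],[0.3833,-0.1466,-0.125],[0.3833,-0.1466,-0.125],[0.3833,-0.1466,-0.125],[0.3833,-0.1466,-0.125],[0.3833,-0.1466,-0.125],[0.3833,-0.1466,-0.125]], "angular": [[0,0,0],[0,0,0],[0,0,0],[0,0,0],[0,0,7],[0,0,51.5],[0,0,51.5],[0,0,51.5],[0,0,51.5],[0,0,51.5],[0,0,51.5],[0,0,51.5]], "fingers": [0.055,0.055,0.055,0.055,0.055,0.055,0.055,0.055,0.055,0.055,0.055,0.055]}}

```text
time_s: 26.25
eef_pos: [574.7, -65.8, 119.4]
eef_rot: [-3.141, -0.0, 0.299]
ft_force: [1.7, 0.4, -0.8]
opening: 58.7
grip_force: 33.4
```

Emit:
{"method": "drive_tool", "body": {"linear": [[0,0,0],[0,0,0]], "angular": [[0,0,0],[0,0,0]], "fingers": [0.055,0.055]}}

```text
time_s: 26.42
eef_pos: [575.3, -64.6, 119.2]
eef_rot: [-3.141, -0.0, 0.313]
ft_force: [0.3, -0.8, -1.0]
opening: 58.8
grip_force: 33.4
```

```bash
python3 -c "
from h import *
go(575.3,18.9,60,17.6)"
```

```text
t26.4 [575.3 -64.6 119.2] [-180.    -0.    17.9] q [-0.6   0.64  0.9   1.85 -0.61  0.95 -0.69] open 58.8 F [ 0.3 -0.8 -1. ]
lin [ 0.0256 -0.0794  0.0593] ang [-0.  -0.   0.3]
```

Emit:
{"method": "drive_tool", "body": {"linear": [[0.0256,-0.0794,0],[0.0256,-0.0794,0],[0.0256,-0.0794,0.02],[0.0256,-0.0794,0.059],[0.0256,-0.0794,0.059],[0.0256,-0.0794,0.059],[0.0256,-0.0794,0.059]], "angular": [[0,0,0.3],[0,0,0.3],[0,0,0.3],[0,0,0.3],[0,0,0.3],[0,0,0.3],[0,0,0.3]], "fingers": [0.055,0.055,0.055,0.055,0.055,0.055,0.055]}}

```text
time_s: 27.0
eef_pos: [576.1, 13.8, 61.7]
eef_rot: [3.141, -0.001, 0.3]
ft_force: [-0.5, -0.4, -0.4]
opening: 58.9
grip_force: 34.0
```

```bash
python3 -c "
from h import *
go(575.3,18.9,48,17.6)"
```

```text
t27.0 [576.1  13.8  61.7] [180.   -0.   17.2] q [-0.69  0.71  0.83  1.88 -0.69  0.86 -0.77] open 58.9 F [-0.5 -0.4 -0.4]
lin [ 0.0007 -0.0052  0.0137] ang [ 0.  -0.  -0.4]
```

Emit:
{"method": "drive_tool", "body": {"linear": [[0.0007,-0.0052,0],[0.0007,-0.0052,0.005],[0.0007,-0.0052,0.011],[0.0007,-0.0052,0.011],[0.0007,-0.0052,0.011],[0.0007,-0.0052,0.011]], "angular": [[0,0,-0.4],[0,0,-0.4],[0,0,-0.4],[0,0,-0.4],[0,0,-0.4],[0,0,-0.4]], "fingers": [0.055,0.055,0.055,0.055,0.055,0.055]}}

```text
time_s: 27.5
eef_pos: [574.7, 20.4, 49.3]
eef_rot: [3.141, 0.0, 0.308]
ft_force: [0.4, 0.8, -1.0]
opening: 58.9
grip_force: 34.0
```

```bash
python3 -c "
from h import *
go(575.3,18.9,34,17.6)"
```

```text
t27.5 [574.7  20.4  49.3] [180.    0.   17.7] q [-0.69  0.73  0.81  1.89 -0.71  0.84 -0.77] open 58.9 F [ 0.4  0.8 -1. ]
lin [0.0001 0.0017 0.0153] ang [0.  0.  0.1]
```

Emit:
{"method": "drive_tool", "body": {"linear": [[0.0003,0.0015,0.001],[0.0003,0.0015,0.004],[0.0003,0.0015,0.007],[0.0003,0.0015,0.009],[0.0003,0.0015,0.011],[0.0003,0.0015,0.013],[0.0003,0.0015,0.015],[0.0003,0.0015,0.015]], "angular": [[0,0,0],[0,0,0],[0,0,0],[0,0,0],[0,0,0],[0,0,0],[0,0,0],[0,0,0]], "fingers": [0.055,0.055,0.055,0.055,0.055,0.055,0.055,0.055]}}

```text
time_s: 28.17
eef_pos: [575.2, 19.3, 33.8]
eef_rot: [3.142, 0.0, 0.309]
ft_force: [-0.1, -0.1, -1.5]
opening: 58.8
grip_force: 34.0
```

Emit:
{"method": "drive_tool", "body": {"linear": [[0,0,0.004],[0,0,0.008],[0,0,0.012],[0,0,0.016],[0,0,0.018],[0,0,0.0193],[0,0,0.0193],[0,0,0.0193]], "angular": [[0,0,0],[0,0,0],[0,0,0],[0,0,0],[0,0,0],[0,0,0],[0,0,0],[0,0,0]], "fingers": [0.055,0.055,0.055,0.055,0.055,0.055,0.055,0.055]}}

```text
time_s: 28.83
eef_pos: [575.3, 19.1, 14.9]
eef_rot: [3.141, 0.0, 0.308]
ft_force: [-0.8, -2.5, -1.1]
opening: 59.2
grip_force: 34.0
```

Emit:
{"method": "drive_tool", "body": {"linear": [[0,0,0],[0,0,0],[0,0,0],[0,0,0],[0,0,0],[0,0,0],[0,0,-0.01],[0,0,-0.05],[0,0,-0.09],[0,0,-0.13],[0,0,-0.14],[0,0,-0.14]], "angular": [[0,0,0],[0,0,0],[0,0,0],[0,0,0],[0,0,0],[0,0,0],[0,0,0],[0,0,0],[0,0,0],[0,0,0],[0,0,0],[0,0,0]], "fingers": [0.08,0.08,0.08,0.08,0.08,0.08,0.08,0.08,0.08,0.08,0.08,0.08]}}

```text
time_s: 29.83
eef_pos: [576.8, 19.2, 158.7]
eef_rot: [3.141, -0.005, 0.308]
ft_force: [0.2, 0.3, -0.6]
opening: 80.0
grip_force: 0.0
```

```bash
cat >> h.py <<'E'
def lid():
    s=snapshot("top");h=cv2.cvtColor(s["image"],cv2.COLOR_RGB2HSV)
    m=(h[...,1]<60)&(h[...,2]>150);m[:90]=0;m[215:]=0;m[:,:170]=0;m[:,285:]=0
    d=(h[...,2]<75).astype(np.uint8);d[:120]=0;d[200:]=0;d[:,:195]=0;d[:,255:]=0
    return blobs(s,m,24,800),blobs(s,d,52,60)
E
python3 -c "
from h import *
print(lid())
go(608.5,282,160,-3.2)
go(608.5,282,160,176.8)"
```

```text
([(608.6, 282.6, 184.6, 148.9, -3.4, (np.float64(223.3), np.float64(171.8)))], [(606.9, 279.4, 66.0, 18.5, -3.4, (np.float64(222.5), np.float64(170.8)))])
t29.9 [575.9  19.5 156.7] [-180.    -0.2   17.7] q [-0.78  0.59  0.95  1.83 -0.57  1.01 -0.87] open 80.2 F [-0.3 -0.5 -0.2]
lin [ 0.1108 -0.2402 -0.003 ] ang [-0.  -0.2 20.9]
t29.9 [575.9  19.5 156.7] [-180.    -0.2   17.7] q [-0.78  0.59  0.95  1.83 -0.57  1.01 -0.87] open 80.2 F [-0.3 -0.5 -0.2]
lin [ 0.1108 -0.2402 -0.003 ] ang [ 2.000e-01 -1.000e-01 -1.591e+02]
```

Emit:
{"method": "drive_tool", "body": {"linear": [[0.1108,-0.24,-0.003],[0.1108,-0.24,-0.003],[0.1108,-0.24,-0.003],[0.1108,-0.24,-0.003],[0.1108,-0.24,-0.003],[0.1108,-0.24,-0.003],[0.1108,-0.24,-0.003],[0.1108,-0.24,-0.003],[0.1108,-0.24,-0.003],[0.1108,-0.24,-0.003],[0.1108,-0.24,-0.003],[0.1108,-0.24,-0.003]], "angular": [[0,0,-159],[0,0,-159],[0,0,-159],[0,0,-159],[0,0,-159],[0,0,-159],[0,0,-159],[0,0,-159],[0,0,-159],[0,0,-159],[0,0,-159],[0,0,-159]], "fingers": [0.085,0.085,0.085,0.085,0.085,0.085,0.085,0.085,0.085,0.085,0.085,0.085]}}

```text
time_s: 30.88
eef_pos: [607.5, 281.3, 156.7]
eef_rot: [-3.14, 0.001, 1.815]
ft_force: [-0.4, 0.4, 0.2]
opening: 84.9
grip_force: 0.0
```

```bash
python3 -c "
from h import *
s=snapshot('top');crop(s,260,120,370,245,4.5,'pics/t5.png')
go(608.6,282.4,100,176.6)"
```

```text
t30.9 [607.6 281.2 156.9] [-179.9    0.   104.5] q [-0.85  0.62  0.54  1.57 -0.35  1.05  0.04] open 84.9 F [ 0.1 -0.6 -0.5]
lin [0.001  0.0014 0.0569] ang [ -0.1  -0.  -72.1]
```

View pics/t5.png

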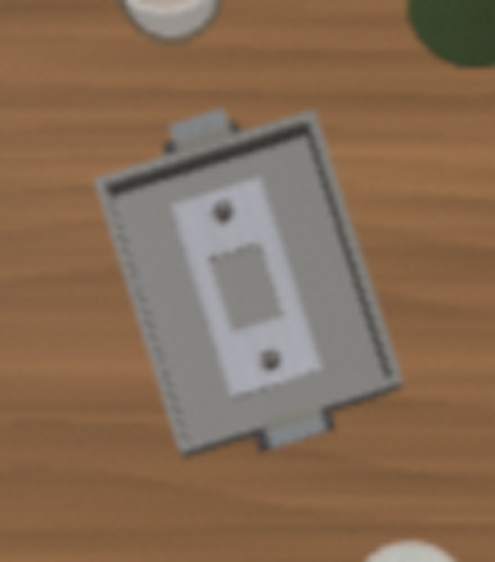

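The crop shows all three inserts stacked squarely on both pins at (223,211) and (270,360). Next is the lid.

Emit:
{"method": "drive_tool", "body": {"linear": [[0.001,0.0014,0.03],[0.001,0.0014,0.05],[0.001,0.0014,0.057],[0.001,0.0014,0.057],[0.001,0.0014,0.057],[0.001,0.0014,0.057],[0.001,0.0014,0.057],[0.001,0.0014,0.057],[0.001,0.0014,0.057],[0.001,0.0014,0.057],[0.001,0.0014,0.057],[0.001,0.0014,0.057]], "angular": [[0,0,-72],[0,0,-72],[0,0,-72],[0,0,-72],[0,0,-72],[0,0,-72],[0,0,-72],[0,0,-72],[0,0,-72],[0,0,-72],[0,0,-72],[0,0,-72]], "fingers": [0.06,0.06,0.06,0.06,0.06,0.06,0.06,0.06,0.06,0.06,0.06,0.06]}}

```text
time_s: 31.93
eef_pos: [608.8, 282.5, 100.2]
eef_rot: [-3.141, -0.001, 3.06]
ft_force: [-0.3, -0.1, -0.1]
opening: 59.9
grip_force: 0.0
```

```bash
python3 -c "
from h import *
go(608.6,282.4,32,176.6)
print(lid()[0])
s=snapshot('side');h=cv2.cvtColor(s['image'],cv2.COLOR_RGB2HSV)
print(pix(s,[[608.5+91*a,282.3+73*b,24] for a in(-1,1) for b in (-1,1)]))
m=(h[...,1]<40)&(h[...,2]>190);m[:140]=0;m[190:]=0;m[:,:230]=0;m[:,330:]=0
c=max(cv2.findContours(m.astype(np.uint8),0,1)[0],key=cv2.contourArea)[:,0];print(cv2.approxPolyDP(c,4,True)[:,0])"
```

```text
t31.9 [608.8 282.5 100.2] [-1.800e+02 -1.000e-01  1.753e+02] q [-0.63  0.64  0.21  1.59 -0.16  0.92  1.13] open 59.9 F [-0.3 -0.1 -0.1]
lin [ 0.0001 -0.0001  0.0682] ang [-0.  -0.1 -1.3]
[(607.0, 253.4, 184.5, 90.9, -3.1, (np.float64(236.3), np.float64(169.4)))]
[[272.78358243 180.80010837]
 [243.53636878 165.62165484]
 [313.68751687 161.52527481]
 [284.28955114 148.5166405 ]]
[[313 163]
 [285 150]
 [245 166]
 [272 181]]
```

Emit:
{"method": "drive_tool", "body": {"linear": [[0,0,0.03],[0,0,0.055],[0,0,0.067],[0,0,0.067],[0,0,0.067],[0,0,0.067]], "angular": [[0,0,-1.3],[0,0,-1.3],[0,0,-1.3],[0,0,-1.3],[0,0,-1.3],[0,0,-1.3]], "fingers": [0.05,0.05,0.04,0.04,0.04,0.04]}}

```text
time_s: 32.53
eef_pos: [609.9, 283.2, 35.3]
eef_rot: [3.141, 0.001, 3.087]
ft_force: [0.3, -0.0, 1.3]
opening: 39.9
grip_force: 0.0
```

Emit:
{"method": "drive_tool", "body": {"linear": [[0,0,0],[0,0,0],[0,0,0],[0,0,0],[0,0,0],[0,0,0],[0,0,0],[0,0,0],[0,0,0],[0,0,0]], "angular": [[0,0,0],[0,0,0],[0,0,0],[0,0,0],[0,0,0],[0,0,0],[0,0,0],[0,0,0],[0,0,0],[0,0,0]], "fingers": [0.012,0.012,0.012,0.012,0.012,0.012,0.012,0.012,0.012,0.012], "squeeze": 50}}

```text
time_s: 33.37
eef_pos: [610.3, 283.0, 35.5]
eef_rot: [3.141, 0.002, 3.087]
ft_force: [0.7, -1.1, 5.9]
opening: 18.9
grip_force: 50.8
```

```bash
python3 -c "
from h import *
go(575.3,18.9,135,197.6)"
```

```text
t33.4 [610.3 283.   35.5] [1.799e+02 1.000e-01 1.769e+02] q [-0.61  0.73  0.19  1.62 -0.17  0.81  1.17] open 18.9 F [ 0.7 -1.1  5.9]
lin [ 0.0204 -0.2655 -0.0998] ang [  0.    0.1 -20.7]
```

Emit:
{"method": "drive_tool", "body": {"linear": [[0,0,-0.02],[0,0,-0.05],[0,0,-0.08],[0,-0.02,-0.1],[0.0204,-0.06,-0.1],[0.0204,-0.1,-0.1],[0.0204,-0.14,-0.1],[0.0204,-0.18,-0.1],[0.0204,-0.22,-0.1],[0.0204,-0.25,-0.1],[0.0204,-0.2655,-0.1],[0.0204,-0.2655,-0.1]], "angular": [[0,0,0],[0,0,0],[0,0,0],[0,0,-2],[0,0,-5],[0,0,-9],[0,0,-13],[0,0,-17],[0,0,-20.7],[0,0,-20.7],[0,0,-20.7],[0,0,-20.7]], "fingers": [0.012,0.012,0.012,0.012,0.012,0.012,0.012,0.012,0.012,0.012,0.012,0.012]}}

```text
time_s: 34.37
eef_pos: [574.3, 14.0, 134.7]
eef_rot: [-3.14, 0.0, -2.84]
ft_force: [-0.0, 0.5, -3.7]
opening: 18.8
grip_force: 49.8
```

```bash
python3 -c "
from h import *
go(575.3,18.9,97,197.6)"
```

```text
t34.4 [574.3  14.  134.7] [-179.9    0.  -162.7] q [-0.23  0.44  0.19  1.83 -0.1   0.87  1.88] open 18.8 F [-0.   0.5 -3.7]
lin [-0.0023  0.0044  0.0377] ang [-0.1  0.  -0.3]
```

Emit:
{"method": "drive_tool", "body": {"linear": [[-0.0023,0.0044,0.01],[-0.0023,0.0044,0.025],[-0.0023,0.0044,0.0375],[-0.0023,0.0044,0.0375],[-0.0023,0.0044,0.0375],[-0.0023,0.0044,0.0375]], "angular": [[0,0,-0.3],[0,0,-0.3],[0,0,-0.3],[0,0,-0.3],[0,0,-0.3],[0,0,-0.3]], "fingers": [0.012,0.012,0.012,0.012,0.012,0.012]}}

```text
time_s: 34.87
eef_pos: [575.6, 24.2, 96.7]
eef_rot: [-3.141, 0.0, -2.828]
ft_force: [-0.9, 0.2, -3.7]
opening: 19.1
grip_force: 49.7
```

```bash
python3 -c "
from h import *
go(575.3,18.9,80,197.6)
zb=get_obs()['eef_pos'][2]-35.5
s=snapshot('side');np.save('side_lid.npy',s['image'])
c,si=np.cos(np.radians(17.6)),np.sin(np.radians(17.6))
def box(cx,cy,z):return pix(s,[[cx+c*91*a-si*73*b,cy+si*91*a+c*73*b,z] for a,b in((-1,-1),(1,-1),(1,1),(-1,1))])
A=box(573.6,18.5,zb+24);B=box(573.6,18.5,52);print(zb,A.round(1).tolist(),B.round(1).tolist())
crop(s,285,105,385,230,4.8,'pics/s6.png',list(A)+list(B))
t=snapshot('top');At=pix(t,[[573.6+c*91*a-si*73*b,18.5+si*91*a+c*73*b,zb+24] for a,b in((-1,-1),(1,-1),(1,1),(-1,1))])
h=cv2.cvtColor(t['image'],cv2.COLOR_RGB2HSV);m=(h[...,1]<40)&(h[...,2]>165);m[:130]=0;m[240:]=0;m[:,:270]=0;m[:,365:]=0
print(At.round(1).tolist())
for k in cv2.findContours(m.astype(np.uint8),0,1)[0]:
  if cv2.contourArea(k)>60: print(cv2.approxPolyDP(k,2,True)[:,0].tolist())
"
```

```text
t34.9 [575.6  24.2  96.7] [-180.    0. -162.] q [-0.23  0.5   0.17  1.85 -0.11  0.8   1.89] open 19.1 F [-0.9  0.2 -3.7]
lin [ 0.002  -0.005   0.0167] ang [-0.   0.   0.4]
61.18027115176717 [[341.5, 199.3], [366.2, 169.9], [321.6, 160.0], [292.9, 186.8]] [[341.2, 209.8], [365.5, 179.7], [321.5, 169.5], [293.2, 197.1]]
[[350.0, 203.3], [329.6, 141.2], [279.4, 157.1], [299.2, 219.6]]
[[285, 229], [301, 223], [323, 226], [316, 221], [301, 220], [289, 224]]
[[338, 175], [337, 206], [347, 202]]
```

View pics/s6.png

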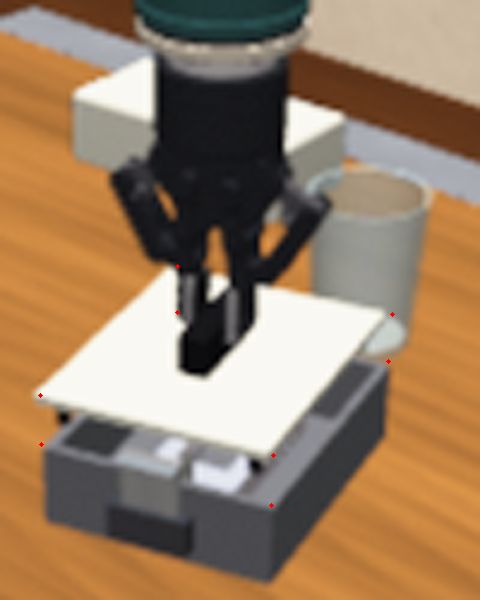

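Emit:
{"method": "drive_tool", "body": {"linear": [[0.0,-0.005,0],[0.0,-0.005,0],[0.0,-0.005,0],[0.0,-0.005,0]], "angular": [[0,0,0.4],[0,0,0.4],[0,0,0.4],[0,0,0.4]], "fingers": [0.012,0.012,0.012,0.012]}}

```text
time_s: 35.3
eef_pos: [577.0, 18.9, 96.6]
eef_rot: [-3.141, 0.0, -2.836]
ft_force: [-0.1, -0.2, -4.0]
opening: 18.7
grip_force: 49.8
```

```bash
cat > fit.py <<'E'
from h import *
from scipy.optimize import minimize
o=get_obs();go(575.3,18.9,80,197.6);zb=o["eef_pos"][2]-35.5
def model(cx,cy,yaw,z,s):
    c,i=np.cos(yaw),np.sin(yaw)
    return pix(s,[[cx+c*91*a-i*73*b,cy+i*91*a+c*73*b,z] for a,b in((-1,-1),(1,-1),(1,1),(-1,1))])
s=snapshot("side");f=4
im=cv2.resize(s["image"],None,fx=f,fy=f,interpolation=cv2.INTER_CUBIC);h=cv2.cvtColor(im,cv2.COLOR_RGB2HSV)
x0,y0,x1,y1=285,150,372,206
# white lid top: overlap of the drawn outline with the mask, arm (dark) pixels left out
m=((h[...,1]<45)&(h[...,2]>205)).astype(np.uint8)
dark=cv2.dilate((h[...,2]<70).astype(np.uint8),np.ones((25,25)))
roi=np.zeros_like(m);cv2.fillConvexPoly(roi,cv2.convexHull((model(574,19,.307,zb+24,s)*f).astype(np.int32)),1);roi=cv2.dilate(roi,np.ones((41,41)))
def cost(p):
    d=np.zeros_like(m);cv2.fillConvexPoly(d,((model(p[0],p[1],p[2]/100,zb+24,s)+.5)*f*16-8).astype(np.int32),1,cv2.LINE_8,4)
    return ((d!=m)&(roi>0)&(dark==0)).sum()
r=min((minimize(cost,q,method="Nelder-Mead",options=dict(initial_simplex=[q,[q[0]+4,*q[1:]],[q[0],q[1]+4,q[2]],[*q[:2],q[2]+4]])) for q in([574,19,30.7],[572,21,30.])),key=lambda r:r.fun)
print("lid side",r.x.round(1),r.fun,"TCP",o["eef_pos"].round(1),"yaw deg",np.degrees(r.x[2]/100))
k=cv2.findContours(m*roi,0,1)[0];k=max(k,key=cv2.contourArea);print(((cv2.approxPolyDP(k,10,True)[:,0]+.5)/f-.5).tolist())
print(model(*r.x[:2],r.x[2]/100,zb+24,s).round(1).tolist())
E
python3 fit.py
```

```text
t35.3 [577.   18.9  96.6] [-180.     0.  -162.5] q [-0.22  0.5   0.17  1.85 -0.12  0.8   1.89] open 18.7 F [-0.1 -0.2 -4. ]
lin [0.0017 0.0005 0.0166] ang [-0.   0.  -0.1]
lid side [572.7  16.4  29.9] 639.0 TCP [577.   18.9  96.6] yaw deg 17.11805638777994
[[294.125, 187.375], [340.875, 199.625], [366.125, 170.875], [340.375, 165.125], [338.875, 174.125], [326.875, 184.125], [322.875, 181.875], [321.375, 161.125]]
[[341.5, 199.8], [366.7, 170.4], [322.2, 160.3], [293.0, 187.1]]
```

Emit:
{"method": "drive_tool", "body": {"linear": [[0.0,-0.0005,0.003],[0.0,-0.0005,0.006],[0.0,-0.0005,0.008],[0.0,-0.0005,0.009],[0.0,-0.0005,0.01],[0.0,-0.0005,0.0105],[0.0,-0.0005,0.0105]], "angular": [[0,0,0],[0,0,0],[0,0,0],[0,0,0],[0,0,0],[0,0,0],[0,0,0]], "fingers": [0.012,0.012,0.012,0.012,0.012,0.012,0.012]}}

```text
time_s: 35.93
eef_pos: [577.1, 18.5, 85.9]
eef_rot: [-3.142, 0.0, -2.836]
ft_force: [-2.5, -0.3, -1.7]
opening: 19.0
grip_force: 50.0
```

```bash
python3 -c "
from h import *
go(577,19.4,83.5,197.6);print(get_obs()['moment'])"
```

```text
t35.9 [577.1  18.5  85.9] [-180.     0.  -162.5] q [-0.22  0.52  0.17  1.85 -0.12  0.78  1.89] open 19.0 F [-2.5 -0.3 -1.7]
lin [-0.0001  0.0009  0.0024] ang [-0.   0.  -0.1]
[0.03573504 0.01294153 0.07283139]
```

Emit:
{"method": "drive_tool", "body": {"linear": [[0.002,0.0005,0],[0.002,0.0005,0],[0.002,0.0005,0],[0.002,0.0005,0.001],[0.002,0.0005,0.002],[0.002,0.0005,0.002]], "angular": [[0,0,0],[0,0,0],[0,0,0],[0,0,0],[0,0,0],[0,0,0]], "fingers": [0.012,0.012,0.012,0.012,0.012,0.012]}}

```text
time_s: 36.43
eef_pos: [575.0, 18.4, 83.9]
eef_rot: [-3.141, -0.0, -2.836]
ft_force: [-1.7, -0.3, 0.7]
opening: 18.9
grip_force: 50.4
```

```bash
python3 -c "
from h import *
go(575,19,80,197.6);print(get_obs()['moment'])"
```

```text
t36.4 [575.   18.4  83.9] [-180.    -0.  -162.5] q [-0.22  0.52  0.17  1.86 -0.12  0.78  1.89] open 18.9 F [-1.7 -0.3  0.7]
lin [-0.0002  0.0006  0.0039] ang [-0.  -0.  -0.1]
[0.00748607 0.13918049 0.05499626]
```

Emit:
{"method": "drive_tool", "body": {"linear": [[0.0015,0,0],[0.0015,0,0],[0.0015,0,0],[0.0015,0,0]], "angular": [[0,0,0],[0,0,0],[0,0,0],[0,0,0]], "fingers": [0.012,0.012,0.012,0.012]}}

```text
time_s: 36.77
eef_pos: [573.8, 18.0, 84.0]
eef_rot: [-3.141, 0.0, -2.836]
ft_force: [1.2, 0.2, -1.5]
opening: 18.9
grip_force: 50.0
```

```bash
python3 -c "
from h import *
go(575,19,80,197.6);print(get_obs()['moment'])"
```

```text
t36.8 [573.8  18.   84. ] [-180.     0.  -162.5] q [-0.22  0.51  0.17  1.86 -0.12  0.77  1.89] open 18.9 F [ 1.2  0.2 -1.5]
lin [-0.0015  0.0006  0.004 ] ang [-0.   0.  -0.1]
[-0.03342304 -0.30340653 -0.01700611]
```

Emit:
{"method": "drive_tool", "body": {"linear": [[-0.0006,0.0005,0],[-0.0006,0.0005,0.0005],[-0.0006,0.0005,0.001],[-0.0006,0.0005,0.0015],[-0.0006,0.0005,0.002],[-0.0006,0.0005,0.0025],[-0.0006,0.0005,0.0025]], "angular": [[0,0,0],[0,0,0],[0,0,0],[0,0,0],[0,0,0],[0,0,0],[0,0,0]], "fingers": [0.012,0.012,0.012,0.012,0.012,0.012,0.012]}}

```text
time_s: 37.35
eef_pos: [574.8, 18.7, 82.2]
eef_rot: [-3.141, 0.002, -2.836]
ft_force: [0.0, -0.2, 9.0]
opening: 18.8
grip_force: 51.6
```

```bash
python3 -c "
from h import *
go(574.4,18.6,80,197.6);print(get_obs()['moment'])
s=snapshot('side');crop(s,285,120,385,230,5.4,'pics/s7.png')"
```

```text
t37.4 [574.8  18.7  82.2] [-1.800e+02  1.000e-01 -1.625e+02] q [-0.22  0.52  0.17  1.86 -0.12  0.77  1.89] open 18.8 F [ 0.  -0.2  9. ]
lin [0.0004 0.     0.0022] ang [-0.   0.1 -0.1]
[-0.07570716  0.03479754 -0.01438284]
```

View pics/s7.png

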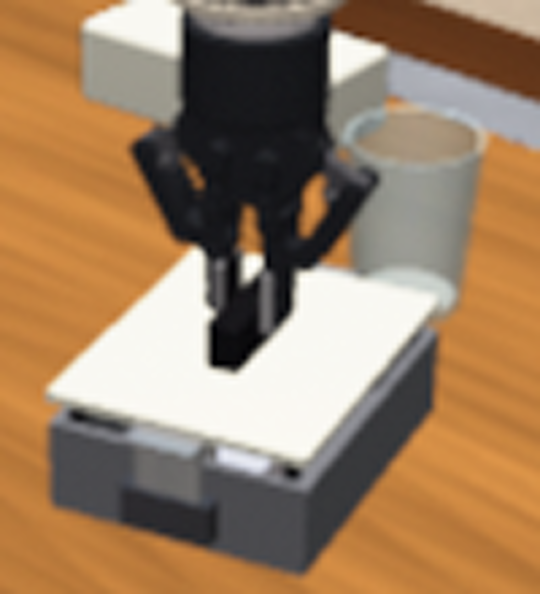

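The lid sits level on both clips with its legs inside the corners. The handle is at (250,320), there is no side force, and the vertical force is 9 N. Next I press on in stages.

Emit:
{"method": "drive_tool", "body": {"linear": [[0,0,0.001],[0,0,0.002],[0,0,0.003],[0,0,0.004],[0,0,0.005],[0,0,0.006],[0,0,0.007],[0,0,0.008],[0,0,0.008]], "angular": [[0,0,0],[0,0,0],[0,0,0],[0,0,0],[0,0,0],[0,0,0],[0,0,0],[0,0,0],[0,0,0]], "fingers": [0.012,0.012,0.012,0.012,0.012,0.012,0.012,0.012,0.012]}}

```text
time_s: 38.15
eef_pos: [573.2, 18.3, 73.2]
eef_rot: [3.141, -0.002, -2.836]
ft_force: [-5.2, -1.3, 1.6]
opening: 18.8
grip_force: 50.7
```

Emit:
{"method": "drive_tool", "body": {"linear": [[0.0012,0,0.0005],[0.0012,0,0.001],[0.0012,0,0.0015],[0.0012,0,0.002],[0.0012,0,0.0025],[0.0012,0,0.003],[0.0012,0,0.003]], "angular": [[0,0,0],[0,0,0],[0,0,0],[0,0,0],[0,0,0],[0,0,0],[0,0,0]], "fingers": [0.012,0.012,0.012,0.012,0.012,0.012,0.012]}}

```text
time_s: 38.73
eef_pos: [573.0, 18.4, 70.4]
eef_rot: [-3.141, 0.0, -2.836]
ft_force: [1.3, 0.6, 0.6]
opening: 19.0
grip_force: 50.6
```

```bash
python3 -c "
from h import *
go(574.4,18.6,69.7,197.6);print(get_obs()['moment'])"
```

```text
t38.7 [573.   18.4  70.4] [-180.     0.  -162.5] q [-0.22  0.53  0.17  1.87 -0.12  0.75  1.9 ] open 19.0 F [1.3 0.6 0.6]
lin [-0.0014 -0.0002  0.0007] ang [-0.   0.  -0.1]
[-0.12204035  0.33899159  0.01451061]
```

Almost seated. Another 1.2 mm down, watching for the rim.

Emit:
{"method": "drive_tool", "body": {"linear": [[0,0,0.0004],[0,0,0.0008],[0,0,0.0012],[0,0,0.0012],[0,0,0.0012]], "angular": [[0,0,0],[0,0,0],[0,0,0],[0,0,0],[0,0,0]], "fingers": [0.012,0.012,0.012,0.012,0.012]}}

```text
time_s: 39.15
eef_pos: [573.3, 18.4, 69.7]
eef_rot: [-3.141, 0.001, -2.836]
ft_force: [0.4, 1.5, 8.5]
opening: 18.7
grip_force: 51.5
```

Emit:
{"method": "drive_tool", "body": {"linear": [[0,0,0.0004],[0,0,0.0008],[0,0,0.0008],[0,0,0.0008]], "angular": [[0,0,0],[0,0,0],[0,0,0],[0,0,0]], "fingers": [0.012,0.012,0.012,0.012]}}

```text
time_s: 39.48
eef_pos: [573.3, 18.4, 69.7]
eef_rot: [3.142, 0.001, -2.836]
ft_force: [-6.8, 1.5, 24.3]
opening: 18.7
grip_force: 53.5
```

Emit:
{"method": "drive_tool", "body": {"linear": [[0,0,-0.0008],[0,0,-0.0014],[0,0,-0.0014],[0,0,-0.0014],[0,0,-0.0014],[0,0,-0.0014],[0,0,-0.0014]], "angular": [[0,0,0],[0,0,0],[0,0,0],[0,0,0],[0,0,0],[0,0,0],[0,0,0]], "fingers": [0.012,0.012,0.04,0.04,0.04,0.04,0.04]}}

```text
time_s: 40.07
eef_pos: [572.8, 18.2, 69.7]
eef_rot: [-3.142, -0.0, -2.836]
ft_force: [-0.3, -1.0, -0.7]
opening: 40.0
grip_force: 0.0
```

Emit:
{"method": "drive_tool", "body": {"linear": [[0,0,-0.02],[0,0,-0.06],[0,0,-0.1],[0,0,-0.13],[0,0.03,-0.14],[0,0.3,-0.14],[0,0.3,-0.14],[0,0.3,-0.14],[0,0.3,-0.14],[0,0.3,-0.14],[0,0.3,-0.14],[0,0.3,-0.14]], "angular": [[0,0,0],[0,0,0],[0,0,0],[0,0,0],[0,0,0],[0,0,0],[0,0,0],[0,0,0],[0,0,0],[0,0,0],[0,0,0],[0,0,0]], "fingers": [0.06,0.06,0.06,0.06,0.06,0.06,0.06,0.06,0.06,0.06,0.06,0.06]}}

```text
time_s: 41.07
eef_pos: [480.0, 309.4, 209.8]
eef_rot: [3.14, -0.0, -2.831]
ft_force: [-0.8, 0.7, -0.7]
opening: 59.8
grip_force: 0.0
```

Emit:
{"method": "drive_tool", "body": {"linear": [[0,0,0],[0,0,0],[0,0,0],[0,0,0]], "angular": [[0,0,0],[0,0,0],[0,0,0],[0,0,0]], "fingers": [0.06,0.06,0.06,0.06]}}

```text
time_s: 41.4
eef_pos: [483.1, 303.1, 209.8]
eef_rot: [-3.141, -0.0, -2.838]
ft_force: [-0.3, 0.3, 0.0]
opening: 60.1
grip_force: 0.0
```

```bash
python3 -c "
from h import *
go(574.4,18.6,69.7,197.6)
t=snapshot('top');h=cv2.cvtColor(t['image'],cv2.COLOR_RGB2HSV);m=(h[...,1]<40)&(h[...,2]>165);m[:130]=0;m[240:]=0;m[:,:265]=0;m[:,345:]=0
print('lid top',blobs(t,m,58,500))
s=snapshot('side');h=cv2.cvtColor(s['image'],cv2.COLOR_RGB2HSV);m=(h[...,1]<45)&(h[...,2]>205);m[:150]=0;m[:,:285]=0;m[:,372:]=0;m[215:]=0
k=max(cv2.findContours(m.astype(np.uint8),0,1)[0],key=cv2.contourArea);print(cv2.approxPolyDP(k,3,True)[:,0].tolist())
c,i=np.cos(.307),np.sin(.307)
for z in(58,64,72):print(z,pix(s,[[574+c*91*a-i*73*b,18.6+i*91*a+c*73*b,z] for a,b in((-1,-1),(1,-1),(1,1),(-1,1))]).round(1).tolist())
w=(h[...,1]<45)&(h[...,2]>205);print(s['image'].shape)
h=cv2.cvtColor(t['image'],cv2.COLOR_RGB2HSV);m=(h[...,1]<30)&(h[...,2]>165);m[:225]=0;m[275:]=0;m[:,:175]=0;m[:,226:]=0
print('block',blobs(t,m,66,80))"
```

```text
t41.4 [483.1 303.1 209.8] [-180.    -0.  -162.6] q [-0.67  0.34  0.07  1.78 -0.03  1.02  1.28] open 60.1 F [-0.3  0.3  0. ]
lin [-0.0019 -0.2987  0.1402] ang [-0.  -0.  -0.2]
lid top [(575.1, 20.1, 182.1, 147.1, 17.7, (np.float64(313.5), np.float64(181.1)))]
[[295, 196], [341, 208], [365, 179], [322, 169]]
58 [[341.3, 207.9], [365.7, 177.9], [321.6, 167.7], [293.2, 195.2]]
64 [[341.4, 206.0], [365.8, 176.2], [321.6, 166.0], [293.2, 193.3]]
72 [[341.4, 203.5], [366.0, 173.8], [321.6, 163.7], [293.1, 190.9]]
(400, 640, 3)
block []
```

```bash
python3 -c "
from h import *
print(close_job())"
```

```text
the job is handed in; nothing more can be done
None
```

I handed the job in at 41 s: the white block stands in the tray, all three inserts lie stacked on the pins, and the lid is pressed home. The lid stopped firmly at its expected seated height and is level in the last images; I judged the clips snapped from the force giving way, not from seeing them. The last check could not find the block in the top view (the arm may have hidden it), so its place rests on an earlier picture. The hand-in call gave no verdict.

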